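# Pick a motorcycle battery from the right lidded bin and pack it

### The job

Open the battery bin, the one whose lid emblem is a rectangle with two round studs, and lift the battery out; keep the other bins shut. Stand the battery upright on the cork mat and let go, then take it again by its two ends (the only grip the bay leaves room for) and lower it, without dropping it, into the carton's empty bay so that it stands upright on the floor there, terminals up. Do not shift the oil filter or the piston standing nearby; the battery bin may stay open.

Things in the scene. Friction and masses are not known exactly. Their poses are not given: they have to be found in the camera images.
- knob_battery (a point): Centre of the battery lid's knob: black drum 24 long, 20 diameter, axis along the hinge, on a 10 mm neck; centre 30 above the lid's top, 14 from its front edge; closed, it is 81 nearer the robot than the hinge axis and 36 above it. Axes: y along drum and hinge, z out of the lid, x towards the hinge. Pinched on its two flat ends (fingers closing along y) it turns between the fingers as the lid swings.
- hinge_battery (a point): Middle of the hinge axis (y) of the battery bin's lid, at the bin's far rim, 96 above the counter; fixed to the bin. Lid 95 x 110 x 5, opens up and away from the robot.
- lid_battery (a joint): Opening angle of the battery bin's lid, rad: 0 closed, 1.57 upright, stop at 1.9; friction (0.09 Nm) holds it at any angle. The bin is one of four alike grey bins side by side in a row, in varying order, 2 mm apart. Only the raised dark-steel emblems on the lids differ: the battery bin's is a rectangle 62 x 36 with two round studs.
- floor_battery (a point): Centre of the inner floor of the battery bin, 7 above the counter; axes as the bin (x away from the robot at zero yaw, y along the row). Bin outside 92 (x) by 110 (y), inside 86 (x) by 104 (y) by 89 deep, walls 3 thick.
- battery_mid (a point): Centre, half-way up, of the battery in the battery bin: black block 70 (its x) x 46 (its y) x 74 (its z), two brass terminals 4 high on top; 0.3 to 0.6 kg. It starts upright, its length along the bin's x with about 8 mm to each wall (no room for fingers) and some 29 mm free beside each broad side; a few mm and degrees of play.
- mat_top (a point): Centre of the top face of a fixed cork mat, 130 (x) x 150 (y) x 3 high, on the counter in front of the bins.
- bay (a point): Centre of the inner floor of the empty bay of the fixed open cardboard carton. Bay: 150 (point x) by 62 (point y), walls 4 thick, rim 84 above this floor, floor 4 above the counter. The carton's other bay is full. Fingers have room in the bay only beyond the battery's two ends (along point x), not beside its broad sides.
- lid_filter (a joint): Opening angle (rad, 0 closed) of another bin's lid, emblem: a flat ring 46 across. To be left closed.
- knob_filter (a point): Centre of that lid's knob (emblem: a flat ring 46 across), same shape as the battery lid's.
- lid_axle (a joint): Opening angle (rad, 0 closed) of another bin's lid, emblem: one straight bar 84 long. To be left closed.
- knob_axle (a point): Centre of that lid's knob (emblem: one straight bar 84 long), same shape as the battery lid's.
- lid_joint (a joint): Opening angle (rad, 0 closed) of another bin's lid, emblem: a plus-shaped cross. To be left closed.
- knob_joint (a point): Centre of that lid's knob (emblem: a plus-shaped cross), same shape as the battery lid's.
- oil_filter: Bystander, loose, not to be disturbed: white oil-filter canister standing, 72 mm diameter, 85 high; origin at the middle of its underside.
- piston: Bystander, loose, not to be disturbed: aluminium piston, 54 mm diameter, 54 high; origin at the middle of its underside.

How it is judged:
By the outcome, as a careful person would: the job done as asked, in the order asked, and still so for the second after the job is handed in, with the robot touching nothing.
It also fails if it takes over 72 s, if anything falls off the work surface, if the arm or the gripper's body presses on something with over 40 N, if the wrist force passes 120 N, or if a joint passes its speed limit or range.

### The arm

A 6-joint arm with a two-finger parallel gripper is mounted at the origin on the work surface. World frame = base frame: x ahead of the robot, y to its left, z up, the work surface at z = 0. Lengths are in m, angles in rad, forces in N, time in s.
With the tool pointing down it reaches from about 0.375 to 0.9 m from the base axis. Payload 3.1 kg.
Tool frame: the origin (TCP) lies between the finger pads; the fingertips stand 25 mm ahead of it and the grasp point (between the pads) lies 6 mm ahead of it; y points along the fingers, x is the direction in which the jaws open and shut, and the axes are right-handed (so a half turn about y gives the same grasp; the last joint's range is limited). The gripper opens to 87 mm and grips with 3 to 60 N. Pads are 19 mm wide; open, the fingers measure 117 mm over their backs; the gripper's body (75 mm by 190 mm) begins 51 mm behind the grasp point.
Start: joints at [1.012, 0.527, 1.433, -0, 1.181, -0.178], TCP at [0.232, 0.58, 0.228] pointing down, gripper open.
Joint ranges: [-3.08, 3.08], [-0.75, 2.2], [0.22, 2.44], [-1.43, 4.57], [0, 2.65], [-2.85, 2.85]. Speed limits (rad/s): [2.79, 2.79, 3.14, 3.14, 3.14, 3.14].

### API

Orientations are given as a unit quaternion [x, y, z, w].
In Python, from rig import robot gives the robot as it stands.
- The arm moves only by the tool carry_out, never from a script. Its argument "moves" is a list of rows, each a list of 7 numbers: the opening, from 0 (shut) to 1 (fully open), then the shift along the tool's x, y, z in cm, then the turn, a rotation vector about the tool's x, y, z in rad. In form: [[grip, x, y, z, rx, ry, rz], ...]. A call has 1 to 20 rows; each row is the pose to reach, as a shift and turn from the pose commanded when the call began, along the tool's axes at that moment; what a row does not reach only later rows make up. A row lasts 1/10 s, in which the tool goes at most 50 mm and 8.59 degrees, less where a joint would pass 70% of its speed; a pose out of reach is approached as far as the arm can. A call with a gripper value outside its range is refused whole. The fingers move at their own pace and stop on an object; "force" is the grip in N (left out, the last holds). Time passes only in rows, so rows that repeat a pose let the fingers close. It gives the time, the measured TCP pose, the force and the opening at its end, in the units of the state.
- robot.get_obs(): the state, without advancing time (a new reading comes with each control period).
- robot.camera(name): name is "scene" or "side" or "wrist"; returns the picture (400x640x3 uint8, red, green, blue); there is no depth.
- robot.camera_params(name): a dict with "fx", "fy", "cx", "cy" (pixels), "k1" (the pictures are not rectified: a ray, as slopes to the right and down, at radius r is drawn at 1 + k1 r^2 times it, then the intrinsics apply), "extrinsics" (4x4, takes a point from camera to world coordinates); the wrist camera has in their place "mount" (4x4, takes a point from camera to tool coordinates, whose origin is the TCP and whose axes are the tool frame's). Camera axes: x right, y down, z forward; pixel columns grow to the right and rows downward; lengths in m; the calibration is good to about 2 mm. A picture is of the moment at which its call begins: read the wrist's pose just before it. camera_params takes no time and is no camera call.
- robot.hand_in(): hands the job in, once; it reports no verdict.
The state is a dict: "time": time; "q": joint angles; "joint_velocities": joint speeds; "joint_torque": joint torques, N m; "position": TCP position; "tool_rot": TCP orientation; "ft_force": force on the tool from outside, world axes, zero at the start; "moment": the same for the moment, N m; "grip_width": finger opening in m.
Only numpy, scipy, OpenCV 4.12 (cv2) and the standard library are available. Lean on these libraries where they do the work, as an engineer would, in place of code of your own. Each camera call takes 0.05 s, during which the arm holds its last target.

## Working session

There is one attempt and no reset: what is moved stays moved. The work goes in short steps, Python scripts to look and compute and a tool call to move; the robot and the scene stay as the last step left them, time stands still between calls to the robot, and variables do not carry over. Pictures are saved under pics/ and viewed, and the job is handed in when it is done.

Besides the shell and the picture viewer there is one more tool, called after ">>>" by a JSON object that holds its "name" and its "arguments". carry_out: Moves the arm, as the interface text tells. Its arguments: {"type":"object","properties":{"moves":{"type":"array"},"force":{"type":"number"}},"required":["moves"]}

```bash
ls; mkdir -p pics; python3 - <<'E'
from rig import robot
import cv2,json
o=robot.get_obs(); print(o)
for n in ("scene","side","wrist"):
    p=robot.camera_params(n); print(n,p)
    cv2.imwrite(f"pics/{n}0.png",robot.camera(n)[:,:,::-1])
E
```

```text
pics
{'time': 0.0, 'q': array([ 1.01251261e+00,  5.28483366e-01,  1.43390339e+00, -1.42115598e-05,
        1.18140137e+00, -1.78508631e-01]), 'joint_velocities': array([ 0.00039917,  0.0004212 , -0.0006902 ,  0.00116727,  0.00024036,
        0.00096678]), 'joint_torque': array([-6.95279209e-05, -4.40044141e+01, -1.76590991e+01,  6.31890236e-02,
        5.83882607e-02, -1.69502846e-04]), 'position': array([0.23128492, 0.57984861, 0.22656072]), 'tool_rot': array([ 0.58570417,  0.39593203, -0.39734767, -0.58506691]), 'ft_force': array([-0.22269113, -0.00461199, -0.71977987]), 'moment': array([-0.03884003, -0.03066636, -0.05228411]), 'grip_width': 0.0872686255265984}
scene {'fx': 436.1251932887372, 'fy': 436.1251932887372, 'cx': 324.6618005907635, 'cy': 194.5822291469398, 'k1': -0.08279355318505892, 'extrinsics': array([[-3.58943122e-01,  6.54865636e-01, -6.65064534e-01,
         1.28381159e+00],
       [ 9.33359242e-01,  2.51383617e-01, -2.56216321e-01,
         2.75521355e-01],
       [-6.00935943e-04, -7.12711215e-01, -7.01457314e-01,
         9.07495587e-01],
       [ 0.00000000e+00,
[... 247 characters left out ...]
,  0.12398086,  0.43005933],
       [-0.13989127, -0.62729213,  0.76611684, -0.60355904],
       [ 0.02465886, -0.77569209, -0.63062963,  0.59544934],
       [ 0.        ,  0.        ,  0.        ,  1.        ]])}
wrist {'fx': 295.7256020992945, 'fy': 295.7256020992945, 'cx': 318.97672016330074, 'cy': 197.17286356538102, 'k1': -0.0528184853580885, 'mount': array([[ 9.99997951e-01,  1.89487134e-04, -2.01533184e-03,
        -5.77276052e-04],
       [ 1.99019222e-03, -2.73822226e-01,  9.61778263e-01,
        -1.57373306e-01],
       [-3.69598044e-04, -9.61780304e-01, -2.73822042e-01,
         7.55599947e-02],
       [ 0.00000000e+00,  0.00000000e+00,  0.00000000e+00,
         1.00000000e+00]])}
```

View pics/scene0.png

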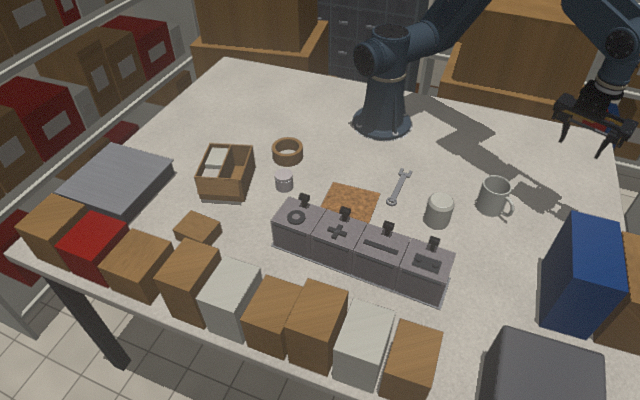

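View pics/side0.png

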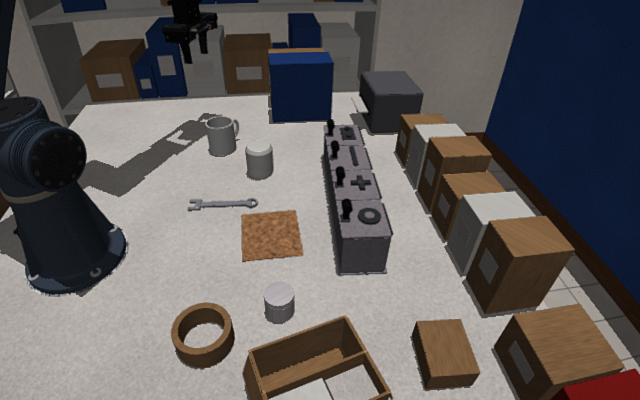

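View pics/wrist0.png

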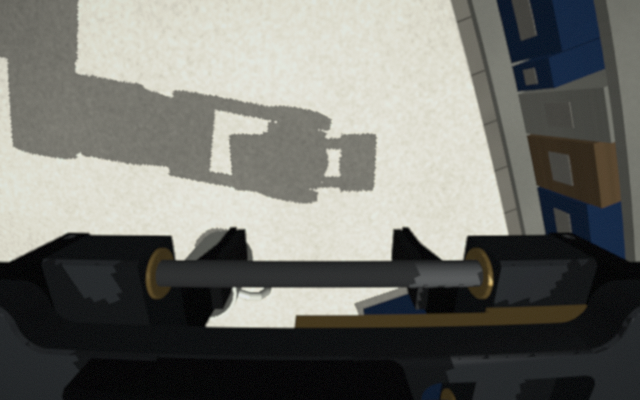

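The scene view shows four bins. The battery bin, with a rectangle and studs, is at the right end at about (428,262), which is the +y end of the row. The mat is at (350,200), the carton at (225,172) with its empty bay on the right, the filter at (439,210) and the piston at (284,180). I'll enlarge these.

```bash
python3 - <<'E'
import cv2
a=cv2.imread("pics/scene0.png"); b=cv2.imread("pics/side0.png")
def c(im,x,y,w,h,s,n):
    cv2.imwrite(n,cv2.resize(im[y:y+h,x:x+w],None,fx=s,fy=s,interpolation=cv2.INTER_CUBIC))
c(a,360,190,110,120,5,"pics/s_bin.png")
c(a,180,130,130,90,6,"pics/s_cart.png")
c(a,265,170,130,110,6,"pics/s_mat.png")
c(b,230,260,180,140,4,"pics/d_cart.png")
c(b,300,100,120,180,3,"pics/d_bin.png")
E
```

```text
(no output)
```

View pics/s_bin.png

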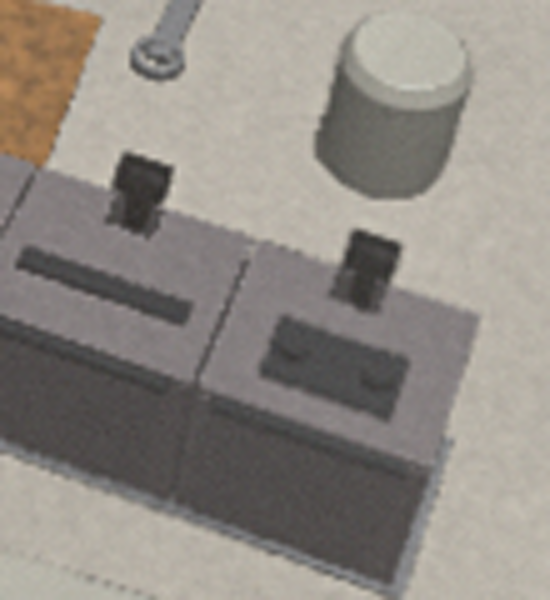

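View pics/s_cart.png

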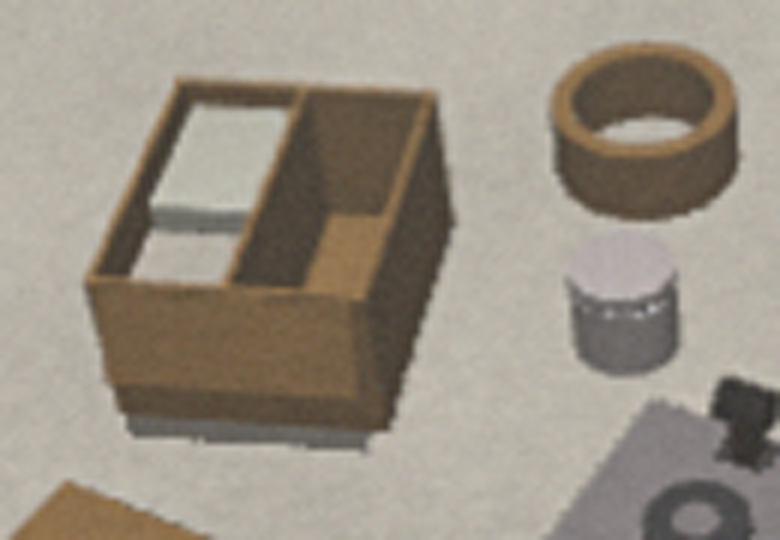

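View pics/s_mat.png

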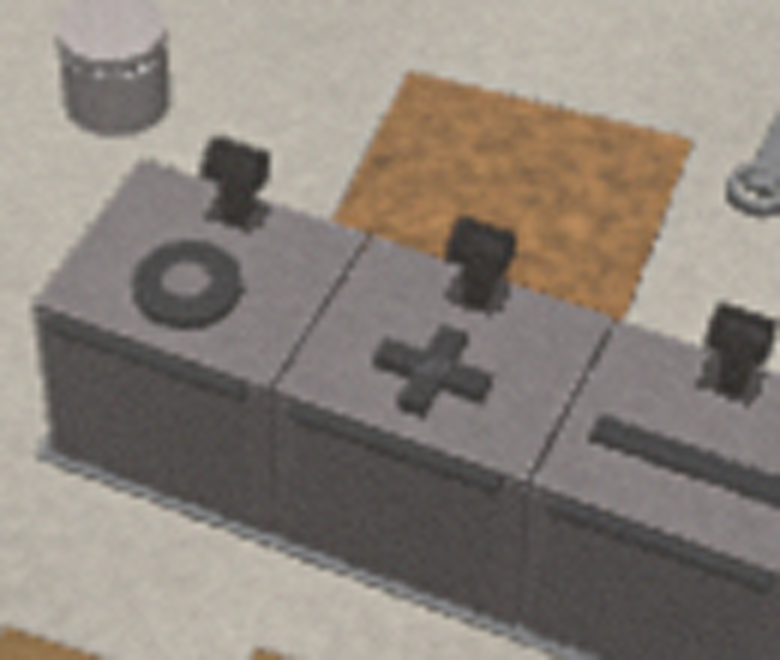

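View pics/d_cart.png

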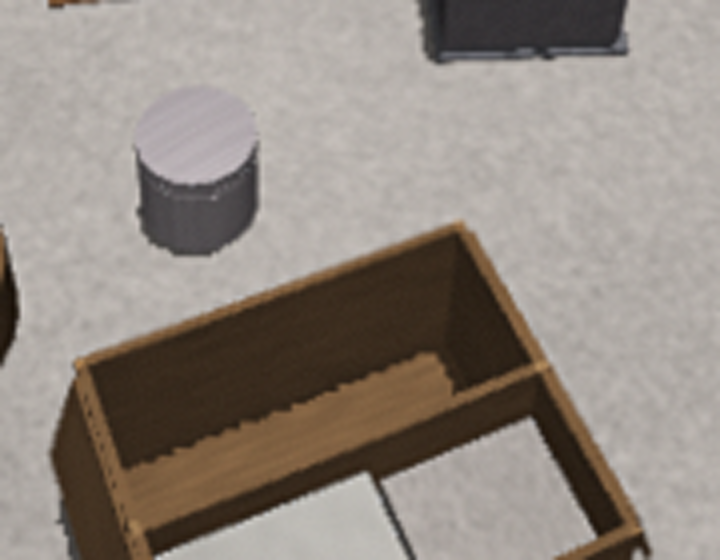

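View pics/d_bin.png

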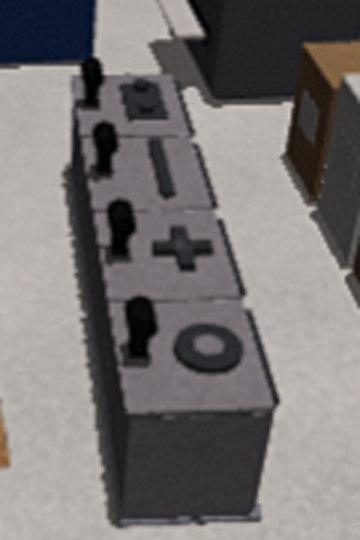

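```bash
cat > h.py <<'E'
import numpy as np, cv2
from rig import robot
from scipy.optimize import least_squares
from scipy.spatial.transform import Rotation as R
def cam(n,pose=None):
    p=robot.camera_params(n)
    if n=="wrist":
        T=np.eye(4);T[:3,:3]=R.from_quat(pose[1]).as_matrix();T[:3,3]=pose[0]; E=T@p["mount"]
    else: E=p["extrinsics"]
    return p,E
def proj(c,P):
    p,E=c; P=np.atleast_2d(P); q=(P-E[:3,3])@E[:3,:3]; s=q[:,:2]/q[:,2:]
    s=s*(1+p["k1"]*(s**2).sum(1,keepdims=True)); return s*[p["fx"],p["fy"]]+[p["cx"],p["cy"]]
def onz(c,uv,z):
    p,E=c; uv=np.atleast_2d(uv).astype(float); d=(uv-[p["cx"],p["cy"]])/[p["fx"],p["fy"]]; s=d.copy()
    for _ in range(20): s=d/(1+p["k1"]*(s**2).sum(1,keepdims=True))
    r=np.c_[s,np.ones(len(s))]@E[:3,:3].T; o=E[:3,3]; return o+r*((z-o[2])/r[:,2:])
def crop(pts,o,s): return (np.array(pts,float)+.5)/s-.5+np.array(o)
def rz(a): return np.array([[np.cos(a),-np.sin(a)],[np.sin(a),np.cos(a)]])
E
cat > m1.py <<'E'
from h import *
S=cam("scene");D=cam("side")
def show(n,P): print(n,np.round(P*1000,1).tolist())
f=crop([[145,160],[370,237],[613,322]],(265,170),6); b=crop([[38,303],[273,385],[530,478]],(265,170),6)
f2=crop([[255,240],[480,318]],(360,190),5); b2=crop([[200,388],[437,467]],(360,190),5)
show("lid front",onz(S,np.r_[f,f2],.102)); show("lid back",onz(S,np.r_[b,b2],.102))
d=crop([[126,413],[278,405],[72,76],[177,78]],(300,100),3); show("side lid",onz(D,d,.102))
c=crop([[178,78],[437,93],[366,300],[88,283],[300,88],[232,285]],(180,130),6); show("carton S",onz(S,c,.088))
c=crop([[80,362],[462,224],[545,367],[135,525]],(230,260),4); show("carton D",onz(D,c,.088))
c=crop([[310,92],[430,98],[362,290],[243,284]],(180,130),6); show("inner S",onz(S,c,.088))
show("mat S",onz(S,crop([[408,72],[692,142]],(265,170),6),.003)); show("mat D",onz(D,[[242,212],[297,210],[302,256],[242,260]],.003))
k=crop([[372,258]],(360,190),5); show("knob",onz(S,k,.136))
show("filter S top",onz(S,crop([[408,60]],(360,190),5),.085)); show("piston",onz(S,crop([[622,265]],(180,130),6),.054));show("piston D",onz(D,crop([[196,135]],(230,260),4),.054))
E
python3 m1.py
```

```text
lid front [[559.7, -104.4, 102.0], [567.8, 4.0, 102.0], [577.1, 114.6, 102.0], [583.6, 226.9, 102.0], [592.7, 336.8, 102.0]]
lid back [[652.5, -111.1, 102.0], [658.6, -3.2, 102.0], [666.6, 108.4, 102.0], [677.9, 223.5, 102.0], [682.6, 332.3, 102.0]]
side lid [[554.3, -111.2, 102.0], [650.8, -115.4, 102.0], [587.0, 329.1, 102.0], [683.2, 316.6, 102.0]]
carton S [[421.3, -436.8, 88.0], [385.3, -305.8, 88.0], [535.2, -263.8, 88.0], [571.7, -392.6, 88.0], [406.4, -373.4, 88.0], [548.5, -327.9, 88.0]]
carton D [[382.8, -311.2, 88.0], [531.0, -269.9, 88.0], [549.3, -334.0, 88.0], [400.2, -373.6, 88.0]]
inner S [[407.5, -367.0, 88.0], [390.2, -307.2, 88.0], [529.8, -268.9, 88.0], [546.1, -323.4, 88.0]]
mat S [[364.8, -52.6, 3.0], [362.2, 96.3, 3.0]]
mat D [[358.2, 99.5, 3.0], [489.5, 92.3, 3.0], [485.6, -58.0, 3.0], [360.4, -55.1, 3.0]]
knob [[604.6, 281.8, 136.0]]
filter S top [[417.7, 274.1, 85.0]]
piston [[436.8, -181.0, 54.0]]
piston D [[430.8, -188.3, 54.0]]
```

```bash
python3 - <<'E'
from h import *
o=robot.get_obs(); M=R.from_quat(o["tool_rot"]).as_matrix(); print(np.round(M,4)); print(np.arctan2(M[1,0],M[0,0]))
# row pose fit (scene+side), free yaw,x,y
S=cam("scene");D=cam("side")
P=[];
fS=np.r_[crop([[145,160],[370,237],[613,322]],(265,170),6),crop([[255,240],[480,318]],(360,190),5)]
bS=np.r_[crop([[38,303],[273,385],[530,478]],(265,170),6),crop([[200,388],[437,467]],(360,190),5)]
d=crop([[126,413],[278,405],[72,76],[177,78]],(300,100),3)
ys=np.array([-391,-280,-168,-56,55.])/1000  # along row rel. battery lid centre; ends & gap centres
L=lambda x,y:np.c_[np.full(len(ys),x),ys]
loc=np.r_[L(-.0475,0),L(.0475,0)]; dl=np.array([[-.0475,-.391],[.0475,-.391],[-.0475,.055],[.0475,.055]])
def W(l,v): return np.c_[l@rz(v[2]).T+v[:2],np.full(len(l),.102)]
def r(v): return np.r_[(proj(S,W(loc,v))-np.r_[fS,bS]).ravel(),(proj(D,W(dl,v))-d).ravel()]
s=least_squares(r,[.63,.27,-.07]); print(s.x,np.round(s.fun.reshape(-1,2),1).tolist())
v=s.x
for n,l in (("knob",[-.0335,0]),("hinge",[.0475,0])): print(n,rz(v[2])@l+v[:2])
# bay
cs=crop([[437,93],[366,300],[300,88],[232,285]],(180,130),6); cd=crop([[80,362],[462,224],[545,367],[135,525]],(230,260),4)
bl=np.array([[-.079,.035],[.079,.035],[-.075,-.033],[.075,-.033]])
bd=np.array([[-.079,.035],[.079,.035],[.079,-.033],[-.079,-.033]])
def Wb(l,v): return np.c_[l@rz(v[2]).T+v[:2],np.full(len(l),.088)]
def rb(v): return np.r_[(proj(S,Wb(bl,v))-cs).ravel(),(proj(D,Wb(bd,v))-cd).ravel()]
s=least_squares(rb,[.47,-.31,.27]); print("bay",s.x,np.round(s.fun.reshape(-1,2),1).tolist())
E
```

```text
[[ 3.707e-01 -9.000e-04 -9.287e-01]
 [ 9.287e-01 -1.500e-03  3.707e-01]
 [-1.700e-03 -1.000e+00  3.000e-04]]
1.1910039486142758
[ 0.63341049  0.27936344 -0.07510136] [[-0.4, -1.0], [0.3, -0.8], [0.7, -0.9], [0.3, -0.5], [0.6, -0.7], [-0.9, -0.6], [-0.3, 0.3], [-0.3, 0.5], [-1.4, -0.9], [-0.9, 0.6], [0.9, -1.7], [0.1, -0.5], [0.7, -1.5], [-0.5, -2.4]]
knob [0.60000492 0.28187697]
hinge [0.6807766  0.27579948]
bay [ 0.46649133 -0.32202665  0.27288813] [[-0.4, -1.1], [-0.7, -0.7], [0.4, -0.7], [-1.6, -0.7], [-1.3, -0.9], [1.0, -1.7], [1.2, -1.1], [-0.7, 1.2]]
```

```bash
cat >> h.py <<'E'
def go(pos,yaw,tilt=None):
    o=robot.get_obs(); Q=R.from_quat(o["tool_rot"])
    T=R.from_matrix(np.array([[np.cos(yaw),0,-np.sin(yaw)],[np.sin(yaw),0,np.cos(yaw)],[0,-1,0]]))
    sh=Q.inv().apply(np.array(pos)-o["position"])*100; rv=(Q.inv()*T).as_rotvec()
    print("t",o["time"],"pos",np.round(o["position"],4),"w",round(o["grip_width"],4),"F",np.round(o["ft_force"],1),"shift cm",np.round(sh,2),"turn",np.round(rv,4))
def wpic(name,pts=None):
    o=robot.get_obs(); im=robot.camera("wrist")[:,:,::-1].copy(); cv2.imwrite(f"pics/{name}_raw.png",im)
    c=cam("wrist",(o["position"],o["tool_rot"]))
    if pts is not None:
        for u,v in proj(c,pts): cv2.drawMarker(im,(int(round(u)),int(round(v))),(0,0,255),cv2.MARKER_CROSS,9,1)
    cv2.imwrite(f"pics/{name}.png",im); np.save(f"pics/{name}.npy",np.r_[o["position"],o["tool_rot"]]); return c
def wcam(name):
    a=np.load(f"pics/{name}.npy"); return cam("wrist",(a[:3],a[3:]))
E
python3 -c "
from h import *
go([.600,.282,.265],1.4957)"
```

```text
t 0.15 pos [0.2314 0.58   0.2267] w 0.0871 F [ 0.4 -0.5 -0.8] shift cm [-14.01  -3.82 -45.28] turn [-0.0006 -0.3047 -0.0017]
```

>>> {"name": "carry_out", "arguments": {"moves": [[1, -14, -3.8, -45.3, 0, -0.305, -0.002], [1, -14, -3.8, -45.3, 0, -0.305, -0.002], [1, -14, -3.8, -45.3, 0, -0.305, -0.002], [1, -14, -3.8, -45.3, 0, -0.305, -0.002], [1, -14, -3.8, -45.3, 0, -0.305, -0.002], [1, -14, -3.8, -45.3, 0, -0.305, -0.002], [1, -14, -3.8, -45.3, 0, -0.305, -0.002], [1, -14, -3.8, -45.3, 0, -0.305, -0.002], [1, -14, -3.8, -45.3, 0, -0.305, -0.002], [1, -14, -3.8, -45.3, 0, -0.305, -0.002], [1, -14, -3.8, -45.3, 0, -0.305, -0.002], [1, -14, -3.8, -45.3, 0, -0.305, -0.002], [1, -14, -3.8, -45.3, 0, -0.305, -0.002]]}}

```text
time: 1.45
position: [0.5992, 0.2832, 0.265]
tool_rot: [-0.517, -0.481, 0.481, 0.519]
ft_force: [-0.8, 0.0, 0.6]
grip_width: 0.0872
```

```bash
python3 - <<'E'
from h import *
v=[.6334,.2794,-.0751]
l=np.array([[-.0475,-.056],[-.0475,.055],[.0475,.055],[.0475,-.056]])
P=np.c_[l@rz(v[2]).T+v[:2],np.full(4,.102)]
k=np.r_[rz(v[2])@[-.0335,0]+v[:2],.132]
go([.600,.282,.265],1.4957)
wpic("w1",np.r_[P,[k]])
E
```

```text
t 1.45 pos [0.5992 0.2832 0.265 ] w 0.0872 F [-0.8  0.   0.6] shift cm [-0.11  0.   -0.09] turn [-0.0016  0.0012  0.0019]
```

View pics/w1.png

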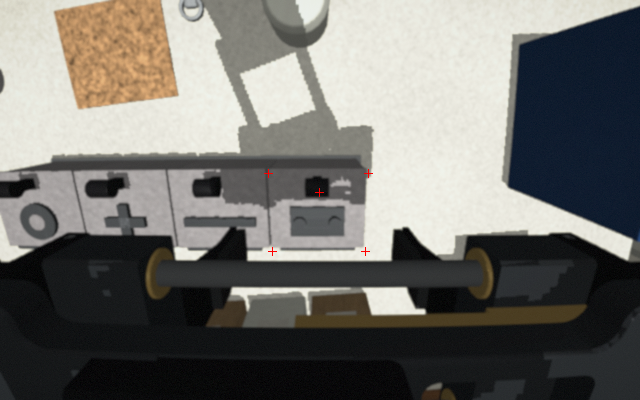

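The wrist view shows the battery lid right below. Its front-edge corners are near (268,170) and (366,170), and the knob is at (317,187). The predictions are a few pixels too far +y, so I'll zoom in.

```bash
python3 - <<'E'
import cv2
a=cv2.imread("pics/w1_raw.png")
cv2.imwrite("pics/w1c.png",cv2.resize(a[150:255,0:400],None,fx=2,fy=2,interpolation=cv2.INTER_CUBIC))
cv2.imwrite("pics/w1d.png",cv2.resize(a[145:255,250:390],None,fx=5,fy=5,interpolation=cv2.INTER_CUBIC))
E
```

```text
(no output)
```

View pics/w1d.png

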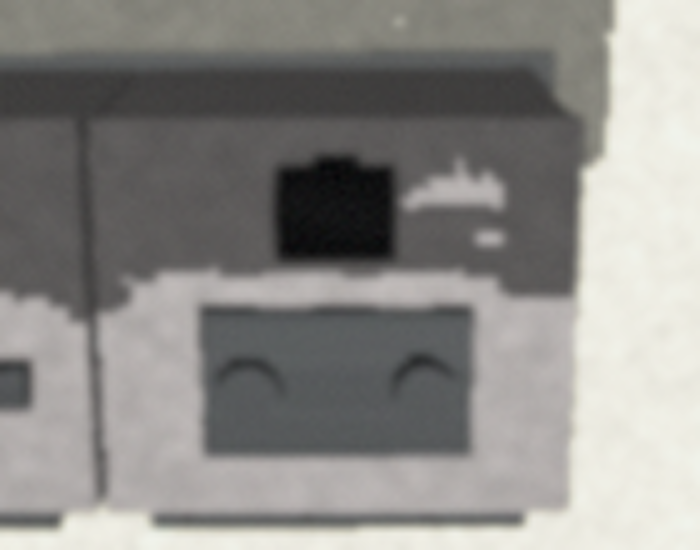

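View pics/w1c.png

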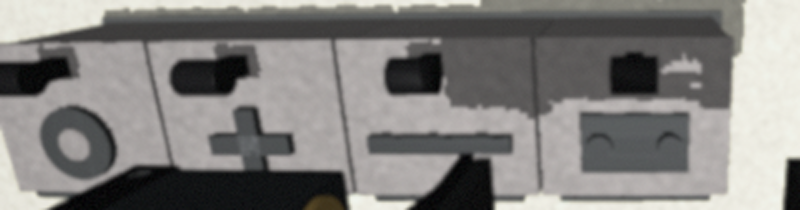

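```bash
python3 - <<'E'
from h import *
c=wcam("w1")
uv=np.r_[crop([[80,118],[582,118],[570,510],[102,503]],(250,145),5),crop([[147,41],[333,39],[354,192]],(0,150),2)]
print(np.round(onz(c,uv,.102),4))
l=np.array([[-.0475,-.056],[-.0475,.055],[.0475,.055],[.0475,-.056],[-.0475,-.28],[-.0475,-.168],[.0475,-.168]])
W=lambda v:np.c_[l@rz(v[2]).T+v[:2],np.full(len(l),.102)]
s=least_squares(lambda v:(proj(c,W(v))-uv).ravel(),[.63,.28,-.07]); v=s.x;print(v,np.round(s.fun.reshape(-1,2),1).tolist())
print("knob pred",rz(v[2])@[-.0335,0]+v[:2],"hinge",rz(v[2])@[.0475,0]+v[:2])
print("knob seen",onz(c,crop([[335,213]],(250,145),5),.142))
E
```

```text
[[0.5768 0.2253 0.102 ]
 [0.585  0.3353 0.102 ]
 [0.6788 0.3296 0.102 ]
 [0.6687 0.2191 0.102 ]
 [0.5614 0.0038 0.102 ]
 [0.5693 0.1142 0.102 ]
 [0.6618 0.1069 0.102 ]]
[ 0.62767406  0.27811817 -0.0701929 ] [[0.2, -0.4], [0.9, -0.8], [0.1, 0.1], [0.1, 1.9], [-1.5, -0.5], [-0.4, -0.7], [0.5, 1.1]]
knob pred [0.59425655 0.28046771] hinge [0.67505709 0.27478675]
knob seen [[0.59258151 0.28060998 0.142     ]]
```

```bash
python3 -c "
from h import *
go([.594,.280,.138],1.5006)"
```

```text
t 1.5 pos [0.599  0.2835 0.2652] w 0.0868 F [-0.2  0.8 -0.3] shift cm [-0.41 12.72  0.46] turn [-0.0012 -0.003   0.0018]
```

>>> {"name": "carry_out", "arguments": {"moves": [[0.8, -0.4, 4, 0.5, 0, -0.003, 0], [0.8, -0.4, 8, 0.5, 0, -0.003, 0], [0.8, -0.4, 11, 0.5, 0, -0.003, 0], [0.8, -0.4, 12.7, 0.5, 0, -0.003, 0], [0.8, -0.4, 12.7, 0.5, 0, -0.003, 0]], "force": 25}}

```text
time: 2.0
position: [0.5918, 0.2797, 0.1354]
tool_rot: [-0.515, -0.481, 0.484, 0.519]
ft_force: [0.1, 1.0, 0.1]
grip_width: 0.0701
```

```bash
python3 - <<'E'
from h import *
go([.594,.280,.138],1.5006)
cv2.imwrite("pics/side1.png",cv2.resize(robot.camera("side")[60:260,230:470,::-1],None,fx=3,fy=3))
cv2.imwrite("pics/scene1.png",cv2.resize(robot.camera("scene")[150:320,330:500,::-1],None,fx=3,fy=3))
E
```

```text
t 2.0 pos [0.5918 0.2797 0.1354] w 0.0701 F [0.1 1.  0.1] shift cm [ 0.04 -0.26 -0.22] turn [-0.0066  0.0006 -0.0004]
```

View pics/side1.png

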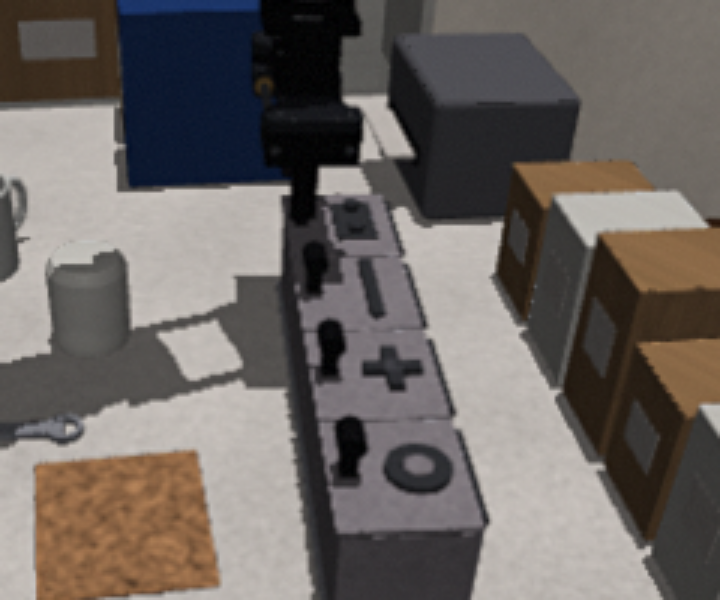

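View pics/scene1.png

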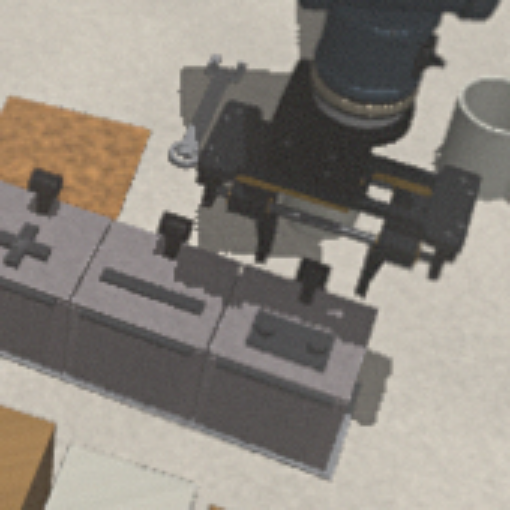

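The fingers straddle the battery knob. I'll correct by about 2 mm, then close.

>>> {"name": "carry_out", "arguments": {"moves": [[0.8, 0, -0.25, -0.2, -0.006, 0, 0], [0.5, 0, -0.25, -0.2, -0.006, 0, 0], [0.1, 0, -0.25, -0.2, -0.006, 0, 0], [0.1, 0, -0.25, -0.2, -0.006, 0, 0], [0.1, 0, -0.25, -0.2, -0.006, 0, 0], [0.1, 0, -0.25, -0.2, -0.006, 0, 0], [0.1, 0, -0.25, -0.2, -0.006, 0, 0]], "force": 25}}

```text
time: 2.8
position: [0.5973, 0.2789, 0.141]
tool_rot: [0.519, 0.484, -0.48, -0.516]
ft_force: [0.2, -0.5, -0.9]
grip_width: 0.0296
```

```bash
python3 - <<'E'
from h import *
go([.594,.280,.138],1.5006)
cv2.imwrite("pics/scene2.png",cv2.resize(robot.camera("scene")[150:320,330:500,::-1],None,fx=3,fy=3))
E
```

```text
t 2.8 pos [0.5973 0.2789 0.141 ] w 0.0296 F [ 0.2 -0.5 -0.9] shift cm [0.09 0.3  0.33] turn [ 0.0062 -0.0017  0.0019]
```

View pics/scene2.png

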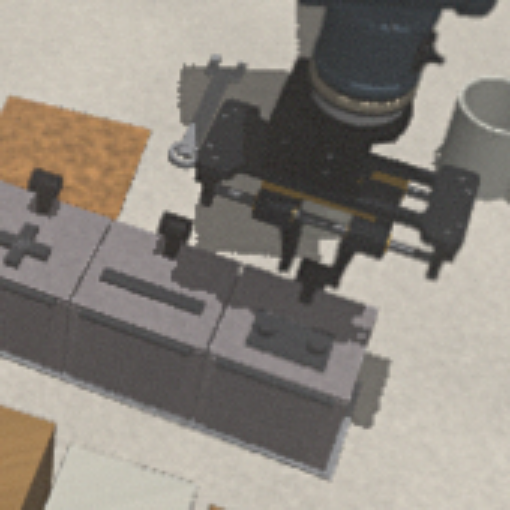

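>>> {"name": "carry_out", "arguments": {"moves": [[0.4, 0.1, 0.3, 0.33, 0.006, 0, 0], [0.4, 0.1, 0.3, 0.33, 0.006, 0, 0], [0.4, 0.1, 0.3, 0.33, 0.006, 0, 0], [0.1, 0.1, 0.3, 0.33, 0.006, 0, 0], [0.1, 0.1, 0.3, 0.33, 0.006, 0, 0], [0.1, 0.1, 0.3, 0.33, 0.006, 0, 0], [0.1, 0.1, 0.3, 0.33, 0.006, 0, 0], [0.1, 0.1, 0.3, 0.33, 0.006, 0, 0]], "force": 25}}

```text
time: 3.65
position: [0.5942, 0.2812, 0.1381]
tool_rot: [-0.517, -0.483, 0.48, 0.518]
ft_force: [0.5, 5.6, -0.3]
grip_width: 0.0236
```

```bash
python3 - <<'E'
from h import *
go([.594,.280,.138],1.5006)
cv2.imwrite("pics/side3.png",cv2.resize(robot.camera("side")[80:180,290:390,::-1],None,fx=5,fy=5))
E
```

```text
t 3.65 pos [0.5942 0.2812 0.1381] w 0.0236 F [ 0.5  5.6 -0.3] shift cm [-0.12  0.01  0.01] turn [ 0.0009 -0.0018  0.0038]
```

View pics/side3.png

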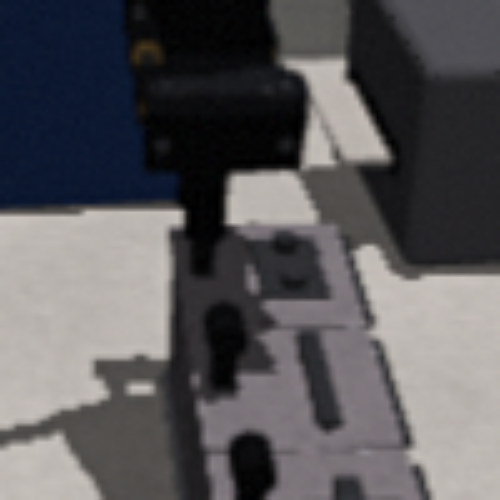

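>>> {"name": "carry_out", "arguments": {"moves": [[0.1, 0, -0.98, -0.51, 0, 0, 0], [0.1, 0, -1.89, -1.14, 0, 0, 0], [0.1, 0, -2.72, -1.88, 0, 0, 0], [0.1, 0, -3.44, -2.72, 0, 0, 0], [0.1, 0, -4.06, -3.64, 0, 0, 0], [0.1, 0, -4.55, -4.63, 0, 0, 0], [0.1, 0, -4.92, -5.67, 0, 0, 0], [0.1, 0, -5.16, -6.75, 0, 0, 0], [0.1, 0, -5.26, -7.86, 0, 0, 0], [0.1, 0, -5.22, -8.96, 0, 0, 0], [0.1, 0, -5.04, -10.06, 0, 0, 0], [0.1, 0, -4.74, -11.12, 0, 0, 0], [0.1, 0, -4.29, -12.13, 0, 0, 0], [0.1, 0, -3.73, -13.08, 0, 0, 0], [0.1, 0, -3.73, -13.08, 0, 0, 0], [0.1, 0, -3.73, -13.08, 0, 0, 0]]}}

```text
time: 5.3
position: [0.7276, 0.2718, 0.1781]
tool_rot: [0.519, 0.485, -0.478, -0.517]
ft_force: [4.2, 4.9, 4.3]
grip_width: 0.0232
```

```bash
python3 - <<'E'
from h import *
go([.63,.277,.33],1.5006)
a=robot.camera("side")[50:250,260:460,::-1];b=robot.camera("scene")[130:330,330:530,::-1]
cv2.imwrite("pics/o1.png",np.hstack([cv2.resize(a,(400,400)),cv2.resize(b,(400,400))]))
E
```

```text
t 5.3 pos [0.7276 0.2718 0.1781] w 0.0232 F [4.2 4.9 4.3] shift cm [ -0.1  -15.27   9.64] turn [ 0.0082 -0.0018  0.0053]
```

View pics/o1.png

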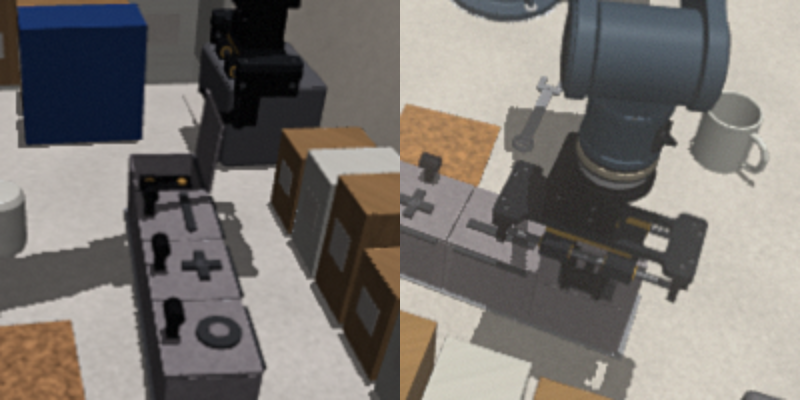

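The lid stands open and the brass terminals are visible in the bin. I'll release, rise, and look in.

>>> {"name": "carry_out", "arguments": {"moves": [[0.6, 0, 0, 0, 0, 0, 0], [0.6, 0, 0, 0, 0, 0, 0], [0.6, 0, 0, 0, 0, 0, 0], [0.7, 0, -1, 0, 0, 0, 0], [0.7, 0, -3, 0, 0, 0, 0], [0.7, 0, -7, 0, 0, 0, 0], [0.7, 0, -11, 0, 0, 0, 0], [0.7, 0, -15, 2, 0, 0, 0], [0.7, 0, -15.3, 6, 0.008, 0, 0.005], [0.7, 0, -15.3, 9.6, 0.008, 0, 0.005], [0.7, 0, -15.3, 9.6, 0.008, 0, 0.005], [0.7, 0, -15.3, 9.6, 0.008, 0, 0.005], [0.7, 0, -15.3, 9.6, 0.008, 0, 0.005]]}}

```text
time: 6.7
position: [0.6298, 0.2771, 0.3288]
tool_rot: [-0.517, -0.479, 0.484, 0.519]
ft_force: [0.3, -0.5, -0.2]
grip_width: 0.061
```

```bash
python3 - <<'E'
from h import *
go([.63,.277,.33],1.5006)
wpic("w2")
a=cv2.imread("pics/w2_raw.png"); cv2.imwrite("pics/w2c.png",cv2.resize(a[100:240,230:400],None,fx=4,fy=4,interpolation=cv2.INTER_CUBIC))
E
```

```text
t 6.7 pos [0.6298 0.2771 0.3288] w 0.061 F [ 0.3 -0.5 -0.2] shift cm [-0.01 -0.12 -0.02] turn [-0.006 -0.002 -0.003]
```

View pics/w2.png

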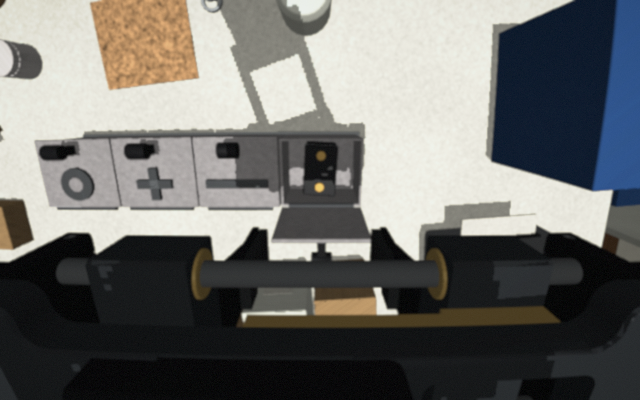

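View pics/w2c.png

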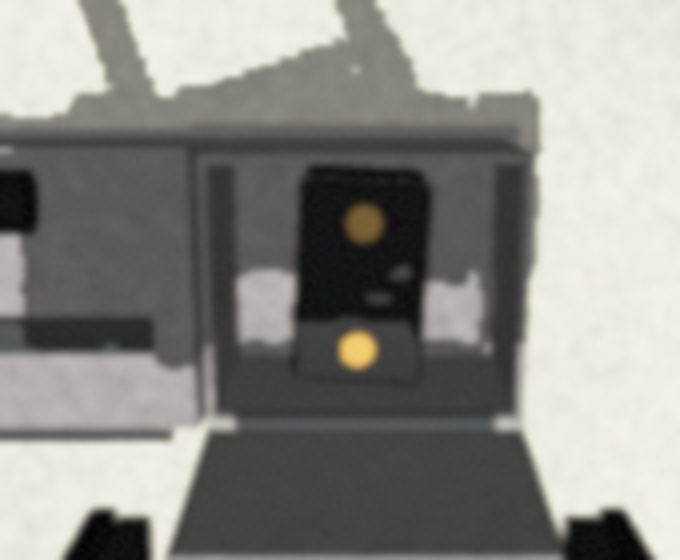

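```bash
python3 - <<'E'
from h import *
c=wcam("w2")
t=onz(c,crop([[365,223],[358,350]],(230,100),4),.085); print(np.round(t,4))
k=onz(c,crop([[308,182],[430,186],[417,380],[294,376]],(230,100),4),.081); print(np.round(k,4),k.mean(0))
d=t[1]-t[0]; print("yaw term",np.arctan2(d[1],d[0]),np.linalg.norm(d)); 
for a,b in((0,3),(1,2)): e=k[b]-k[a]; print(np.arctan2(e[1],e[0]),np.linalg.norm(e))
for a,b in((0,1),(3,2)): e=k[b]-k[a]; print(np.arctan2(e[1],e[0])-np.pi/2,np.linalg.norm(e))
r=onz(c,crop([[199,153],[530,153],[520,428],[207,428]],(230,100),4),.096); print("rim",np.round(r,4),r.mean(0))
ak=onz(c,[[227,150]],.142);print("axle knob",ak)
E
```

```text
[[0.6078 0.2794 0.085 ]
 [0.6518 0.2738 0.085 ]]
[[0.593  0.261  0.081 ]
 [0.5973 0.3023 0.081 ]
 [0.6652 0.2938 0.081 ]
 [0.6606 0.2504 0.081 ]] [0.62901107 0.27687834 0.081     ]
yaw term -0.12598758364518073 0.044394496966952295
-0.15599738047373504 0.06846355784349419
-0.12424387244308835 0.06840756979784035
-0.10448348799057783 0.041503192417778605
-0.10497521095929718 0.043676790508824
rim [[0.5796 0.2272 0.096 ]
 [0.5874 0.3347 0.096 ]
 [0.6808 0.3279 0.096 ]
 [0.6731 0.2199 0.096 ]] [0.63022499 0.27740332 0.096     ]
axle knob [[0.58591612 0.17102432 0.142     ]]
```

```bash
python3 -c "
from h import *
go([.6295,.277,.135],1.4448)"
```

```text
t 6.75 pos [0.6301 0.277  0.3285] w 0.0608 F [0.  0.6 1.6] shift cm [ 0.05 19.35 -0.07] turn [-0.0063  0.0535 -0.0032]
```

>>> {"name": "carry_out", "arguments": {"moves": [[0.7, 0, 4, 0, -0.006, 0.05, -0.003], [0.7, 0, 8, 0, -0.006, 0.054, -0.003], [0.7, 0, 12, 0, -0.006, 0.054, -0.003], [0.7, 0.05, 16, 0, -0.006, 0.054, -0.003], [0.7, 0.05, 18.5, 0, -0.006, 0.054, -0.003], [0.7, 0.05, 19.3, 0, -0.006, 0.054, -0.003], [0.7, 0.05, 19.3, 0, -0.006, 0.054, -0.003], [0.7, 0.05, 19.3, 0, -0.006, 0.054, -0.003], [0.7, 0.05, 19.3, 0, -0.006, 0.054, -0.003]]}}

```text
time: 7.65
position: [0.6289, 0.2777, 0.1375]
tool_rot: [0.531, 0.468, -0.467, -0.53]
ft_force: [0.9, -0.7, 0.3]
grip_width: 0.061
```

```bash
python3 - <<'E'
from h import *
go([.6295,.277,.067],1.4448)
a=robot.camera("side")[60:210,260:410,::-1];b=robot.camera("scene")[170:300,360:490,::-1]
cv2.imwrite("pics/o2.png",np.hstack([cv2.resize(a,(400,400)),cv2.resize(b,(400,400))]))
E
```

```text
t 7.65 pos [0.6289 0.2777 0.1375] w 0.061 F [ 0.9 -0.7  0.3] shift cm [-0.07  7.05 -0.05] turn [0.0024 0.0001 0.0013]
```

View pics/o2.png

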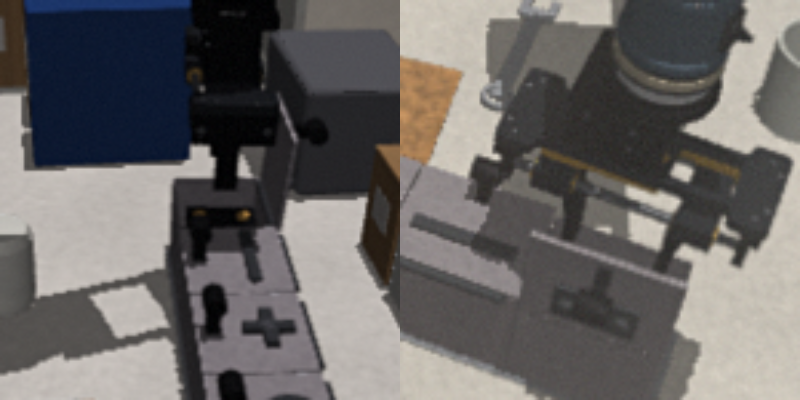

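>>> {"name": "carry_out", "arguments": {"moves": [[0.7, -0.05, 1.5, 0, 0.002, 0, 0], [0.7, -0.05, 3, 0, 0.002, 0, 0], [0.7, -0.05, 4, 0, 0.002, 0, 0], [0.7, -0.05, 5, 0, 0.002, 0, 0], [0.7, -0.05, 5, 0, 0.002, 0, 0]]}}

```text
time: 8.25
position: [0.6254, 0.2764, 0.0827]
tool_rot: [-0.529, -0.465, 0.47, 0.532]
ft_force: [-0.3, -0.2, -0.6]
grip_width: 0.0605
```

```bash
python3 - <<'E'
from h import *
go([.6295,.277,.067],1.4448)
a=robot.camera("side")[60:210,260:410,::-1];b=robot.camera("scene")[170:300,360:490,::-1]
cv2.imwrite("pics/o3.png",np.hstack([cv2.resize(a,(400,400)),cv2.resize(b,(400,400))]))
E
```

```text
t 8.25 pos [0.6254 0.2764 0.0827] w 0.0605 F [-0.3 -0.2 -0.6] shift cm [ 0.11  1.56 -0.41] turn [-0.0079  0.0002 -0.002 ]
```

View pics/o3.png

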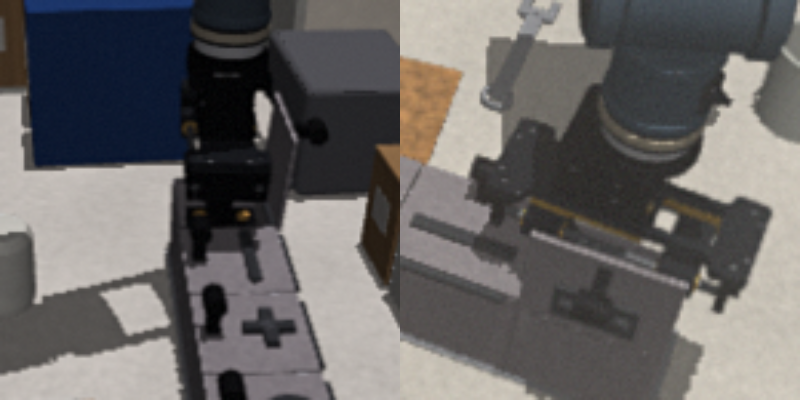

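>>> {"name": "carry_out", "arguments": {"moves": [[0.7, 0, 0, 0, 0, 0, 0], [0.7, 0, 0.5, 0, 0, 0, 0], [0.7, 0, 1, 0, 0, 0, 0], [0.7, 0, 1.5, 0, 0, 0, 0], [0.7, 0, 1.8, 0, 0, 0, 0], [0.7, 0, 1.8, 0, 0, 0, 0], [0.7, 0, 1.8, 0, 0, 0, 0]]}}

```text
time: 9.05
position: [0.6269, 0.2769, 0.0672]
tool_rot: [-0.53, -0.467, 0.469, 0.531]
ft_force: [0.3, 0.7, -0.3]
grip_width: 0.0608
```

```bash
python3 - <<'E'
from h import *
go([.6295,.277,.067],1.4448)
E
```

```text
t 9.05 pos [0.6269 0.2769 0.0672] w 0.0608 F [ 0.3  0.7 -0.3] shift cm [ 0.05  0.02 -0.25] turn [-0.0038  0.0002 -0.0004]
```

>>> {"name": "carry_out", "arguments": {"moves": [[0.7, 0.05, 0, -0.2, 0, 0, 0], [0.45, 0.05, 0, -0.2, 0, 0, 0], [0.3, 0.05, 0, -0.2, 0, 0, 0], [0.3, 0.05, 0, -0.2, 0, 0, 0], [0.3, 0.05, 0, -0.2, 0, 0, 0], [0.3, 0.05, 0, -0.2, 0, 0, 0], [0.3, 0.05, 0, -0.2, 0, 0, 0]], "force": 35}}

```text
time: 9.75
position: [0.6291, 0.2772, 0.0675]
tool_rot: [-0.53, -0.467, 0.468, 0.531]
ft_force: [-0.2, 0.9, 0.4]
grip_width: 0.0455
```

```bash
python3 - <<'E'
from h import *
go([.6295,.277,.20],1.4448)
E
```

```text
t 9.75 pos [0.6291 0.2772 0.0675] w 0.0455 F [-0.2  0.9  0.4] shift cm [-2.000e-02 -1.325e+01  1.000e-02] turn [-0.0033  0.0001 -0.    ]
```

>>> {"name": "carry_out", "arguments": {"moves": [[0.3, 0, -1, 0, 0, 0, 0], [0.3, 0, -2.5, 0, 0, 0, 0], [0.3, 0, -4.5, 0, 0, 0, 0], [0.3, 0, -6.5, 0, 0, 0, 0], [0.3, 0, -8.5, 0, 0, 0, 0], [0.3, 0, -10.5, 0, 0, 0, 0], [0.3, 0, -12.5, 0, 0, 0, 0], [0.3, 0, -14.5, 0, 0, 0, 0], [0.3, 0, -16.5, 0, 0, 0, 0], [0.3, 0, -18, 0, 0, 0, 0], [0.3, 0, -18, 0, 0, 0, 0], [0.3, 0, -18, 0, 0, 0, 0]]}}

```text
time: 10.95
position: [0.6294, 0.277, 0.2478]
tool_rot: [-0.53, -0.467, 0.468, 0.531]
ft_force: [-0.3, 0.7, -4.0]
grip_width: 0.0459
```

```bash
python3 - <<'E'
from h import *
go([.425,.02,.247],1.4448)
a=robot.camera("side")[10:260,200:450,::-1];b=robot.camera("scene")[100:300,330:530,::-1]
cv2.imwrite("pics/o4.png",np.hstack([cv2.resize(a,(400,400)),cv2.resize(b,(400,400))]))
E
```

```text
t 10.95 pos [0.6294 0.277  0.2478] w 0.0459 F [-0.3  0.7 -4. ] shift cm [-28.06   0.15  17.05] turn [-0.0032  0.0002 -0.0002]
```

View pics/o4.png

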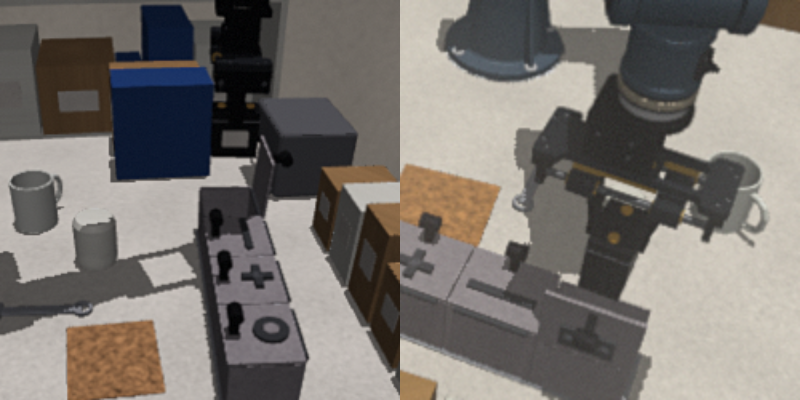

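The battery is lifted and upright in the grip, and about 4 N puts it near 0.4 kg. Next is the mat.

>>> {"name": "carry_out", "arguments": {"moves": [[0.3, -1, 0, 0.6, 0, 0, 0], [0.3, -3, 0, 1.8, 0, 0, 0], [0.3, -5.5, 0, 3.3, 0, 0, 0], [0.3, -8.3, 0, 5, 0, 0, 0], [0.3, -11.1, 0, 6.7, 0, 0, 0], [0.3, -13.9, 0, 8.5, 0, 0, 0], [0.3, -16.7, 0, 10.2, 0, 0, 0], [0.3, -19.5, 0, 11.9, 0, 0, 0], [0.3, -22.3, 0, 13.6, 0, 0, 0], [0.3, -25, 0, 15.2, 0, 0, 0], [0.3, -27, 0.5, 16.4, -0.003, 0, 0], [0.3, -28, 2, 17, -0.003, 0, 0], [0.3, -28, 4, 17, -0.003, 0, 0], [0.3, -28, 6, 17, -0.003, 0, 0], [0.3, -28, 8, 17, -0.003, 0, 0], [0.3, -28, 9, 17, -0.003, 0, 0], [0.3, -28, 9, 17, -0.003, 0, 0], [0.3, -28, 9, 17, -0.003, 0, 0]]}}

```text
time: 12.85
position: [0.4256, 0.0205, 0.1583]
tool_rot: [-0.53, -0.467, 0.468, 0.53]
ft_force: [0.1, 0.4, -1.5]
grip_width: 0.0456
```

```bash
python3 - <<'E'
from h import *
go([.425,.02,.0635],1.4448)
wpic("w4")
a=robot.camera("side")[100:300,180:380,::-1];b=robot.camera("scene")[120:270,270:420,::-1]
cv2.imwrite("pics/o5.png",np.hstack([cv2.resize(a,(400,400)),cv2.resize(b,(400,400))]))
E
```

```text
t 12.85 pos [0.4256 0.0205 0.1583] w 0.0456 F [ 0.1  0.4 -1.5] shift cm [-0.06  9.48  0.05] turn [-0.0005  0.0002 -0.0004]
```

View pics/o5.png

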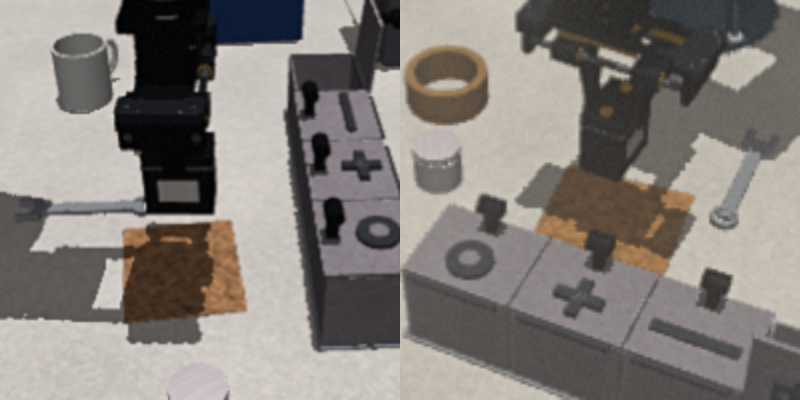

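>>> {"name": "carry_out", "arguments": {"moves": [[0.3, 0, 2, 0, 0, 0, 0], [0.3, 0, 4, 0, 0, 0, 0], [0.3, 0, 6, 0, 0, 0, 0], [0.3, 0, 7.5, 0, 0, 0, 0], [0.3, 0, 8.5, 0, 0, 0, 0], [0.3, 0, 8.8, 0, 0, 0, 0], [0.3, 0, 9, 0, 0, 0, 0], [0.3, 0, 9, 0, 0, 0, 0], [0.3, 0, 9, 0, 0, 0, 0]]}}

```text
time: 13.9
position: [0.426, 0.0205, 0.0686]
tool_rot: [0.531, 0.468, -0.468, -0.53]
ft_force: [-0.1, 0.4, -2.6]
grip_width: 0.0459
```

>>> {"name": "carry_out", "arguments": {"moves": [[0.3, 0, 0.1, 0, 0, 0, 0], [0.3, 0, 0.2, 0, 0, 0, 0], [0.3, 0, 0.3, 0, 0, 0, 0], [0.3, 0, 0.4, 0, 0, 0, 0], [0.3, 0, 0.4, 0, 0, 0, 0], [0.3, 0, 0.4, 0, 0, 0, 0]]}}

```text
time: 14.5
position: [0.4255, 0.0206, 0.0639]
tool_rot: [-0.53, -0.467, 0.468, 0.531]
ft_force: [0.6, 0.7, -3.3]
grip_width: 0.0455
```

>>> {"name": "carry_out", "arguments": {"moves": [[0.3, 0, 0.05, 0, 0, 0, 0], [0.3, 0, 0.1, 0, 0, 0, 0], [0.3, 0, 0.1, 0, 0, 0, 0], [0.3, 0, 0.1, 0, 0, 0, 0]]}}

```text
time: 14.9
position: [0.4257, 0.0206, 0.0634]
tool_rot: [0.531, 0.468, -0.468, -0.53]
ft_force: [0.1, 1.4, 3.1]
grip_width: 0.0455
```

>>> {"name": "carry_out", "arguments": {"moves": [[0.3, 0, 0.05, 0, 0, 0, 0], [0.3, 0, 0.1, 0, 0, 0, 0], [0.3, 0, 0.1, 0, 0, 0, 0], [0.3, 0, 0.1, 0, 0, 0, 0]]}}

```text
time: 15.3
position: [0.4257, 0.0207, 0.0633]
tool_rot: [0.531, 0.468, -0.468, -0.53]
ft_force: [-1.6, 1.2, 16.7]
grip_width: 0.0458
```

Contact shows at 16.7 N upward. I'll ease off, open, and rise.

>>> {"name": "carry_out", "arguments": {"moves": [[0.3, 0, -0.1, 0, 0, 0, 0], [0.3, 0, -0.1, 0, 0, 0, 0], [0.7, 0, -0.1, 0, 0, 0, 0], [0.8, 0, -0.1, 0, 0, 0, 0], [0.8, 0, -0.1, 0, 0, 0, 0], [0.8, 0, -0.1, 0, 0, 0, 0], [0.8, 0, -1, 0, 0, 0, 0], [0.8, 0, -3, 0, 0, 0, 0], [0.9, 0, -6, 0, 0, 0, 0], [1, 0, -10, 0, 0, 0, 0], [1, 0, -14, 0, 0, 0, 0], [1, 0, -17, 0, 0, 0, 0], [1, 0, -19, 0, 0, 0, 0], [1, 0, -19, 0, 0, 0, 0], [1, 0, -19, 0, 0, 0, 0], [1, 0, -19, 0, 0, 0, 0]]}}

```text
time: 16.9
position: [0.4245, 0.0209, 0.251]
tool_rot: [-0.53, -0.467, 0.468, 0.531]
ft_force: [0.5, 0.2, -0.8]
grip_width: 0.087
```

```bash
python3 - <<'E'
from h import *
go([.4257,.0205,.2535],-.126)
wpic("w5")
a=cv2.imread("pics/w5_raw.png"); cv2.imwrite("pics/w5c.png",cv2.resize(a[80:240,220:420],None,fx=4,fy=4,interpolation=cv2.INTER_CUBIC))
E
```

```text
t 16.9 pos [0.4245 0.0209 0.251 ] w 0.087 F [ 0.5  0.2 -0.8] shift cm [-0.02 -0.25 -0.12] turn [-0.0027  1.5709 -0.0027]
```

View pics/w5.png

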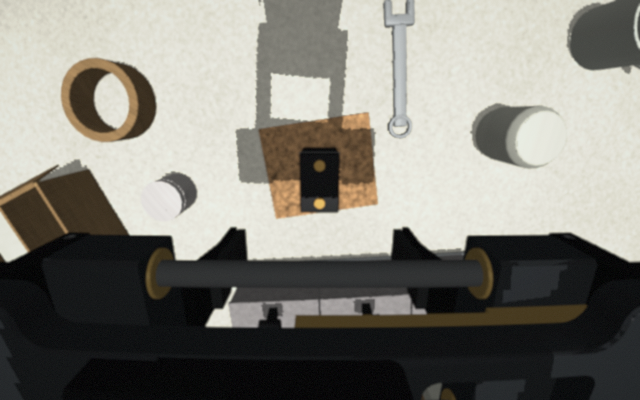

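View pics/w5c.png

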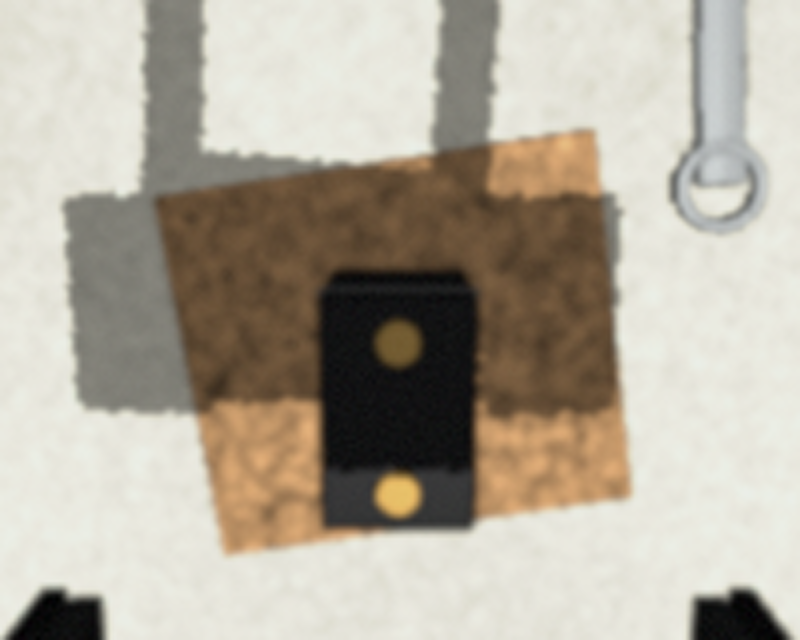

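```bash
python3 - <<'E'
from h import *
c=wcam("w5")
t=onz(c,crop([[398,343],[398,494]],(220,80),4),.081); print(np.round(t,4),t.mean(0),np.arctan2(*(t[1]-t[0])[1::-1]))
k=onz(c,crop([[322,290],[474,290],[473,526],[323,526]],(220,80),4),.077); print(np.round(k,4),k.mean(0))
m=onz(c,crop([[157,198],[594,130],[631,496],[226,553]],(220,80),4),.003); print(np.round(m,4),m.mean(0))
b=k.mean(0)[:2]; print("bottom front edge check",proj(c,[[b[0]-.035,b[1],.077],[b[0]-.035,b[1],.003]]))
E
```

```text
[[0.4044 0.0225 0.081 ]
 [0.4481 0.017  0.081 ]] [0.42621823 0.01974597 0.081     ] -0.12608761592049134
[[ 0.3875  0.0032  0.077 ]
 [ 0.3928  0.0454  0.077 ]
 [ 0.4618  0.0375  0.077 ]
 [ 0.4563 -0.0064  0.077 ]] [0.42461905 0.01994109 0.077     ]
[[ 0.3582 -0.0534  0.003 ]
 [ 0.3547  0.0942  0.003 ]
 [ 0.4827  0.0968  0.003 ]
 [ 0.4859 -0.051   0.003 ]] [0.42037034 0.02163123 0.003     ]
bottom front edge check [[315.18663621 152.11015978]
 [315.95708197 145.42540042]]
```

>>> {"name": "carry_out", "arguments": {"moves": [[1, 0, 0, 0, 0, 0.13, 0], [1, 0, 0, 0, 0, 0.27, 0], [1, 0, 0, 0, 0, 0.41, 0], [1, 0, 0, 0, 0, 0.55, 0], [1, 0, 0, 0, 0, 0.69, 0], [1, 0, 0, 0, 0, 0.83, 0], [1, 0, 0, 0, 0, 0.97, 0], [1, 0, 0, 0, 0, 1.11, 0], [1, 0, 0, 0, 0, 1.25, 0], [1, 0, 0, 0, 0, 1.39, 0], [1, 0, 0, 0, 0, 1.51, 0], [1, 0, 0, 0, 0, 1.571, 0], [1, 0, 0, 0, 0, 1.571, 0], [1, 0, 0, 0, 0, 1.571, 0], [1, 0, 0, 0, 0, 1.571, 0]]}}

```text
time: 18.45
position: [0.4253, 0.0207, 0.2515]
tool_rot: [0.706, -0.045, 0.044, -0.706]
ft_force: [0.5, -0.1, -0.0]
grip_width: 0.0869
```

```bash
python3 - <<'E'
from h import *
go([.4254,.0200,.125],-.126)
c=wpic("w6")
a=cv2.imread("pics/w6_raw.png"); cv2.imwrite("pics/w6c.png",cv2.resize(a[80:240,220:420],None,fx=4,fy=4,interpolation=cv2.INTER_CUBIC))
E
```

```text
t 18.45 pos [0.4253 0.0207 0.2515] w 0.0869 F [ 0.5 -0.1 -0. ] shift cm [ 0.04 12.65 -0.07] turn [ 0.0002  0.0009 -0.0019]
```

View pics/w6c.png

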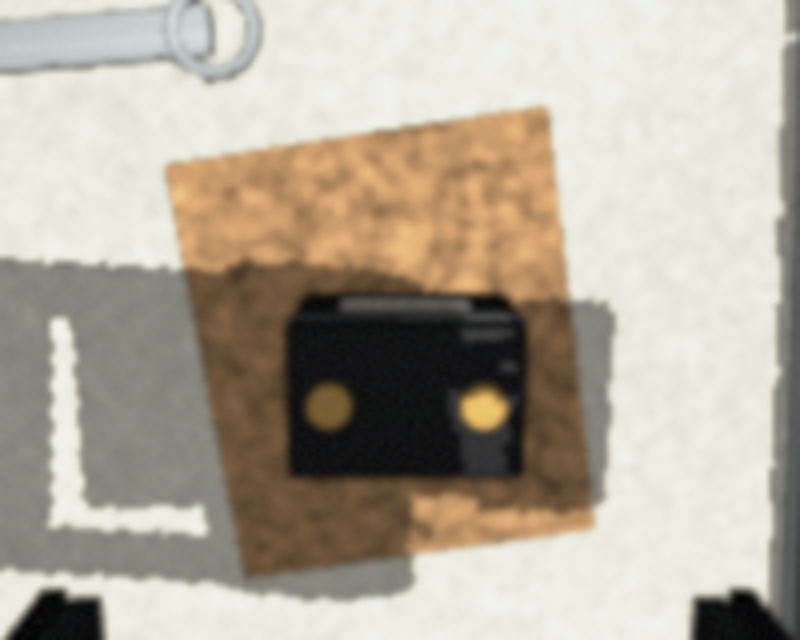

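View pics/w6.png

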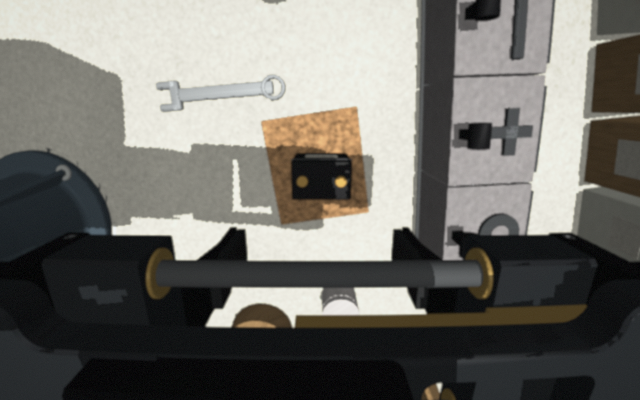

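```bash
python3 - <<'E'
from h import *
c=wcam("w6")
t=onz(c,crop([[328,408],[484,408]],(220,80),4),.081); print(np.round(t,4),t.mean(0),np.arctan2(*(t[1]-t[0])[1::-1]))
k=onz(c,crop([[290,320],[525,320],[523,476],[290,475]],(220,80),4),.077); print(np.round(k,4),k.mean(0))
go([.4256,.0200,.125],-.126)
E
```

```text
[[0.4044 0.0222 0.081 ]
 [0.4484 0.0167 0.081 ]] [0.42640443 0.01944542 0.081     ] -0.12472141440054718
[[ 0.397   0.0479  0.077 ]
 [ 0.4627  0.0396  0.077 ]
 [ 0.4577 -0.006   0.077 ]
 [ 0.3902  0.0028  0.077 ]] [0.42690889 0.02108151 0.077     ]
t 18.5 pos [0.4254 0.0207 0.2517] w 0.087 F [-1.2 -0.2  0.3] shift cm [ 0.04 12.67 -0.06] turn [ 0.0002  0.0007 -0.0015]
```

>>> {"name": "carry_out", "arguments": {"moves": [[1, 0.05, 4, -0.06, 0, 0, 0], [1, 0.1, 8, -0.06, 0, 0, 0], [1, 0.1, 11, -0.06, 0, 0, 0], [1, 0.1, 12.6, -0.06, 0, 0, 0], [1, 0.1, 13.2, -0.06, 0, 0, 0], [1, 0.1, 13.2, -0.06, 0, 0, 0], [1, 0.1, 13.2, -0.06, 0, 0, 0], [1, 0.1, 13.2, -0.06, 0, 0, 0], [1, 0.1, 13.2, -0.06, 0, 0, 0]]}}

```text
time: 19.4
position: [0.4271, 0.0198, 0.1209]
tool_rot: [0.706, -0.044, 0.045, -0.706]
ft_force: [1.1, 0.8, 0.5]
grip_width: 0.0867
```

```bash
python3 - <<'E'
from h import *
go([.4262,.0200,.062],-.126)
a=robot.camera("side")[130:280,200:350,::-1];b=robot.camera("scene")[140:240,310:410,::-1]
cv2.imwrite("pics/o6.png",np.hstack([cv2.resize(a,(400,400)),cv2.resize(b,(400,400))]))
E
```

```text
t 19.4 pos [0.4271 0.0198 0.1209] w 0.0867 F [1.1 0.8 0.5] shift cm [-0.1   5.89  0.01] turn [0.0005 0.0002 0.0017]
```

View pics/o6.png

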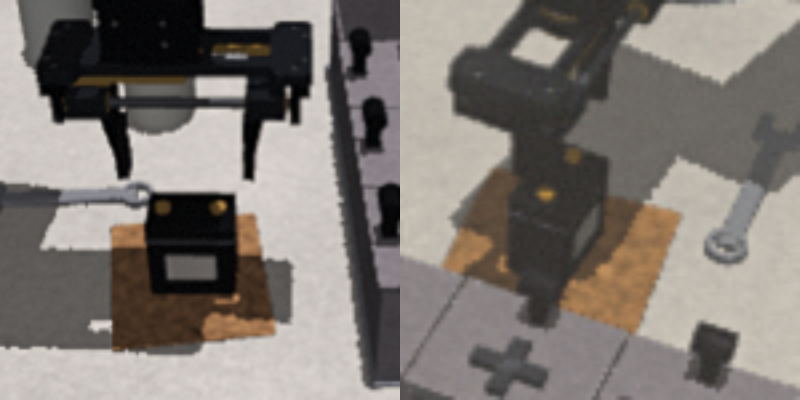

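>>> {"name": "carry_out", "arguments": {"moves": [[1, -0.08, 1, 0, 0, 0, 0], [1, -0.08, 2, 0, 0, 0, 0], [1, -0.08, 3, 0, 0, 0, 0], [1, -0.08, 3, 0, 0, 0, 0], [1, -0.08, 3, 0, 0, 0, 0]]}}

```text
time: 20.0
position: [0.4254, 0.02, 0.0896]
tool_rot: [0.706, -0.045, 0.044, -0.706]
ft_force: [-0.4, -1.4, 0.2]
grip_width: 0.0874
```

>>> {"name": "carry_out", "arguments": {"moves": [[1, 0, 1, 0, 0, 0, 0], [1, 0, 2, 0, 0, 0, 0], [1, 0, 2.7, 0, 0, 0, 0], [1, 0, 2.9, 0, 0, 0, 0], [1, 0, 2.9, 0, 0, 0, 0], [1, 0, 2.9, 0, 0, 0, 0]]}}

```text
time: 20.6
position: [0.4257, 0.02, 0.061]
tool_rot: [0.706, -0.045, 0.044, -0.706]
ft_force: [0.2, 0.0, -0.4]
grip_width: 0.0872
```

```bash
python3 - <<'E'
from h import *
go([.4262,.0200,.062],-.126)
E
```

```text
t 20.6 pos [0.4257 0.02   0.061 ] w 0.0872 F [ 0.2  0.  -0.4] shift cm [ 0.05 -0.1   0.01] turn [ 0.0003  0.     -0.0006]
```

Clear on both ends. Closing on the two ends.

>>> {"name": "carry_out", "arguments": {"moves": [[0.8, 0.05, -0.1, 0, 0, 0, 0], [0.6, 0.05, -0.1, 0, 0, 0, 0], [0.6, 0.05, -0.1, 0, 0, 0, 0], [0.6, 0.05, -0.1, 0, 0, 0, 0], [0.6, 0.05, -0.1, 0, 0, 0, 0], [0.6, 0.05, -0.1, 0, 0, 0, 0]], "force": 35}}

```text
time: 21.2
position: [0.4268, 0.0198, 0.0623]
tool_rot: [0.706, -0.044, 0.045, -0.706]
ft_force: [2.0, 0.3, 3.4]
grip_width: 0.0697
```

>>> {"name": "carry_out", "arguments": {"moves": [[0.6, 0, -1, 0, 0, 0, 0], [0.6, 0, -3, 0, 0, 0, 0], [0.6, 0, -5.5, 0, 0, 0, 0], [0.6, 0, -8, 0, 0, 0, 0], [0.6, 0, -10.5, 0, 0, 0, 0], [0.6, 0, -12.5, 0, 0, 0, 0], [0.6, 0, -14, 0, 0, 0, 0], [0.6, 0, -14, 0, 0, 0, 0], [0.6, 0, -14, 0, 0, 0, 0]]}}

```text
time: 22.1
position: [0.4252, 0.0202, 0.2018]
tool_rot: [0.706, -0.045, 0.044, -0.706]
ft_force: [-1.0, 0.3, -2.6]
grip_width: 0.0696
```

```bash
python3 - <<'E'
from h import *
go([.4665,-.322,.20],.273)
a=robot.camera("side")[50:250,180:380,::-1];b=robot.camera("scene")[80:230,290:440,::-1]
cv2.imwrite("pics/o7.png",np.hstack([cv2.resize(a,(400,400)),cv2.resize(b,(400,400))]))
E
```

```text
t 22.1 pos [0.4252 0.0202 0.2018] w 0.0696 F [-1.   0.3 -2.6] shift cm [  8.39   0.17 -33.43] turn [-1.000e-04 -3.989e-01 -1.900e-03]
```

View pics/o7.png

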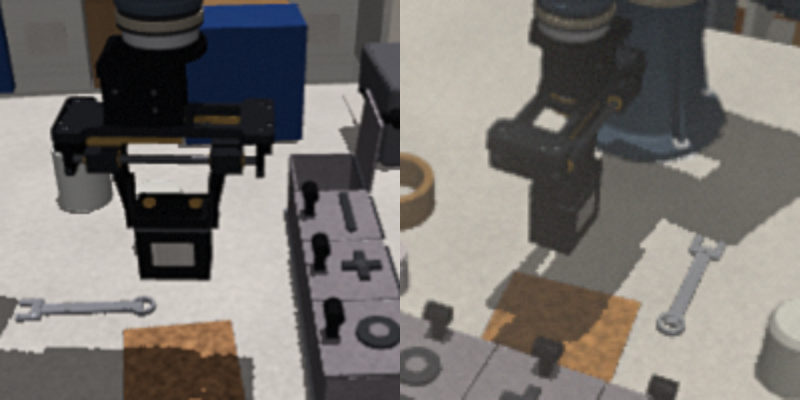

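```bash
python3 - <<'E'
from h import *
go([.4908,-.4087,.24],.273)
E
```

```text
t 22.2 pos [0.425  0.0202 0.2011] w 0.0698 F [-1.  -0.5 -3.5] shift cm [ 11.91  -3.93 -41.72] turn [-0.0007 -0.399  -0.0035]
```

>>> {"name": "carry_out", "arguments": {"moves": [[0.6, 0.3, -0.5, -1, 0, -0.02, 0], [0.6, 0.9, -1.5, -3, 0, -0.06, 0], [0.6, 1.7, -2.5, -6, 0, -0.1, 0], [0.6, 2.6, -3.5, -9, 0, -0.14, 0], [0.6, 3.5, -3.9, -12, 0, -0.18, 0], [0.6, 4.3, -3.9, -15, 0, -0.22, 0], [0.6, 5.2, -3.9, -18, 0, -0.26, 0], [0.6, 6, -3.9, -21, 0, -0.3, 0], [0.6, 6.9, -3.9, -24, 0, -0.34, 0], [0.6, 7.7, -3.9, -27, 0, -0.38, 0], [0.6, 8.6, -3.9, -30, 0, -0.399, 0], [0.6, 9.5, -3.9, -33, 0, -0.399, -0.003], [0.6, 10.3, -3.9, -36, 0, -0.399, -0.003], [0.6, 11.1, -3.9, -39, 0, -0.399, -0.003], [0.6, 11.7, -3.9, -41, 0, -0.399, -0.003], [0.6, 11.9, -3.9, -41.7, 0, -0.399, -0.003], [0.6, 11.9, -3.9, -41.7, 0, -0.399, -0.003], [0.6, 11.9, -3.9, -41.7, 0, -0.399, -0.003], [0.6, 11.9, -3.9, -41.7, 0, -0.399, -0.003]]}}

```text
time: 24.1
position: [0.4916, -0.4069, 0.2407]
tool_rot: [-0.7, -0.097, 0.096, 0.701]
ft_force: [0.5, 0.1, -2.6]
grip_width: 0.07
```

```bash
python3 - <<'E'
from h import *
go([.4908,-.4087,.24],.273)
v=[.4665,-.322,.273]
l=np.array([[-.075,-.031],[.075,-.031],[.075,.031],[-.075,.031]])
P=np.c_[l@rz(v[2]).T+v[:2],np.full(4,.088)]
wpic("w7",P)
a=cv2.imread("pics/w7_raw.png"); cv2.imwrite("pics/w7c.png",cv2.resize(a[30:200,210:410],None,fx=4,fy=4,interpolation=cv2.INTER_CUBIC)[:600])
E
```

```text
t 24.1 pos [ 0.4916 -0.4069  0.2407] w 0.07 F [ 0.5  0.1 -2.6] shift cm [-0.13  0.07 -0.15] turn [-0.0014  0.0011  0.0017]
```

View pics/w7.png

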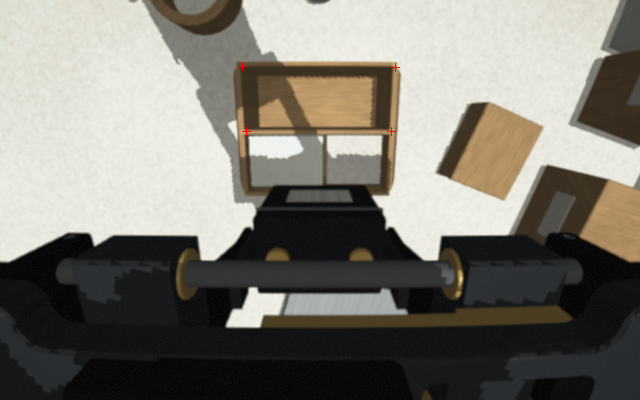

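View pics/w7c.png

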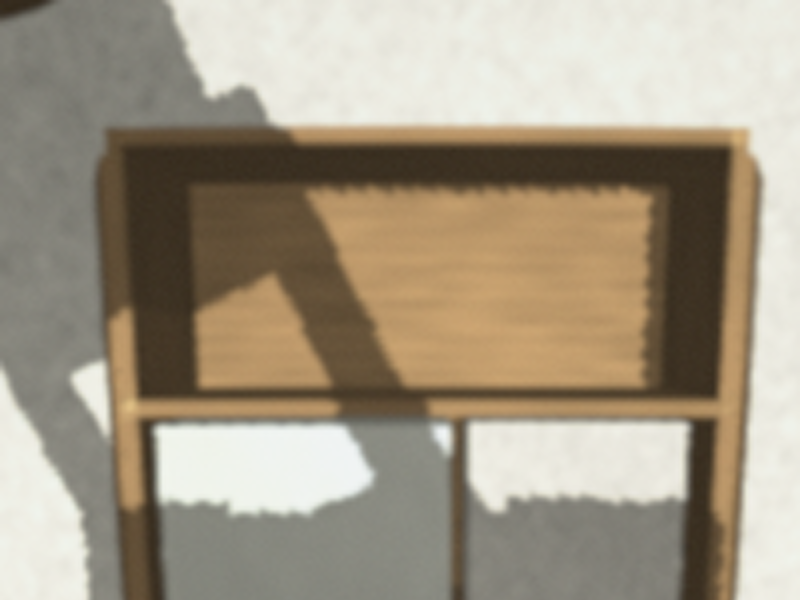

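```bash
python3 - <<'E'
from h import *
c=wcam("w7")
for uv,z in (([[122,146],[731,147],[717,398],[134,398]],.088),([[190,184],[668,184],[658,388],[197,388]],.004)):
    k=onz(c,crop(uv,(210,30),4),z); e=k[1]-k[0];f=k[2]-k[3]
    print(np.round(k,4).tolist(),k.mean(0),np.arctan2(e[1],e[0]),np.arctan2(f[1],f[0]),np.linalg.norm(e),np.linalg.norm(f),np.linalg.norm(k[0]-k[3]),np.linalg.norm(k[1]-k[2]))
# battery in hand: tilt check - bottom front-edge corners at tool y
o=robot.get_obs()
M=R.from_quat(o["tool_rot"]).as_matrix()
pts=np.array([[-.035,.006-.0207,.023],[.035,.006-.0207,.023],[-.035,.006+.0533,.023],[.035,.006+.0533,.023],[-.022,.006-.0247,0],[.022,.006-.0247,0]])
print(np.round(proj(c,pts@M.T+o["position"]),1).tolist())
a=cv2.imread("pics/w7_raw.png"); cv2.imwrite("pics/w7d.png",cv2.resize(a[175:285,230:410],None,fx=4,fy=4,interpolation=cv2.INTER_CUBIC))
E
```

```text
[[0.3838, -0.3126, 0.088], [0.5277, -0.2725, 0.088], [0.544, -0.3308, 0.088], [0.3995, -0.3713, 0.088]] [ 0.46374898 -0.32182026  0.088     ] 0.2716971136312714 0.27345889631598524 0.1493175086314188 0.15002123998552513 0.06082238512276349 0.060554884814374994
[[0.3834, -0.3119, 0.004], [0.5276, -0.2714, 0.004], [0.5442, -0.3319, 0.004], [0.3996, -0.3725, 0.004]] [ 0.46370819 -0.32194397  0.004     ] 0.2733728216894047 0.27349293391295115 0.14976409119793238 0.15026987550866353 0.06276727827787312 0.06274458214727625
[[252.7, 218.5], [389.1, 218.5], [274.0, 184.7], [367.0, 184.7], [278.7, 262.6], [363.0, 262.6]]
```

View pics/w7d.png

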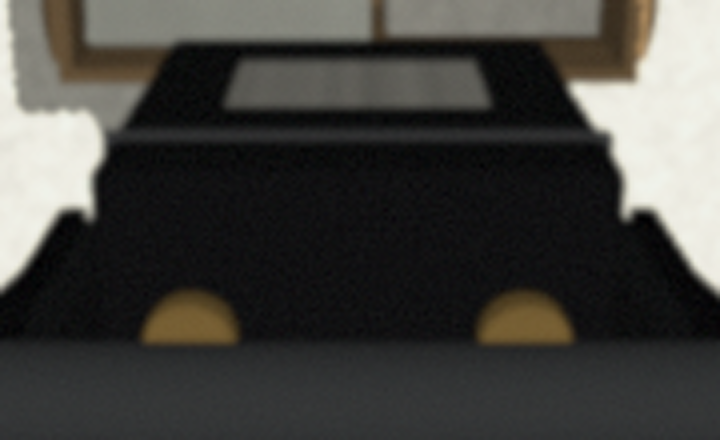

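```bash
python3 - <<'E'
from h import *
go([.4637,-.3219,.17],.273)
E
```

```text
t 24.15 pos [ 0.4918 -0.4071  0.241 ] w 0.0701 F [ 0.7  0.1 -1.9] shift cm [-0.41  7.1   8.96] turn [-0.0006  0.0011  0.0019]
```

>>> {"name": "carry_out", "arguments": {"moves": [[0.6, -0.1, 0, 1, 0, 0, 0], [0.6, -0.2, 0, 3, 0, 0, 0], [0.6, -0.3, 0, 5, 0, 0, 0.002], [0.6, -0.4, 0, 7, 0, 0, 0.002], [0.6, -0.4, 1, 8.5, 0, 0, 0.002], [0.6, -0.4, 3, 8.95, 0, 0, 0.002], [0.6, -0.4, 5, 8.95, 0, 0, 0.002], [0.6, -0.4, 6.5, 8.95, 0, 0, 0.002], [0.6, -0.4, 7.1, 8.95, 0, 0, 0.002], [0.6, -0.4, 7.1, 8.95, 0, 0, 0.002], [0.6, -0.4, 7.1, 8.95, 0, 0, 0.002], [0.6, -0.4, 7.1, 8.95, 0, 0, 0.002]]}}

```text
time: 25.35
position: [0.4646, -0.324, 0.1711]
tool_rot: [0.701, 0.097, -0.096, -0.7]
ft_force: [0.1, -1.0, -1.8]
grip_width: 0.0698
```

```bash
python3 - <<'E'
from h import *
go([.4637,-.3219,.0633],.273)
a=robot.camera("side")[200:400,220:420,::-1];b=robot.camera("scene")[100:220,170:290,::-1]
cv2.imwrite("pics/o8.png",np.hstack([cv2.resize(a,(400,400)),cv2.resize(b,(400,400))]))
E
```

```text
t 25.35 pos [ 0.4646 -0.324   0.1711] w 0.0698 F [ 0.1 -1.  -1.8] shift cm [-0.05 10.78  0.25] turn [0.0025 0.0001 0.0013]
```

View pics/o8.png

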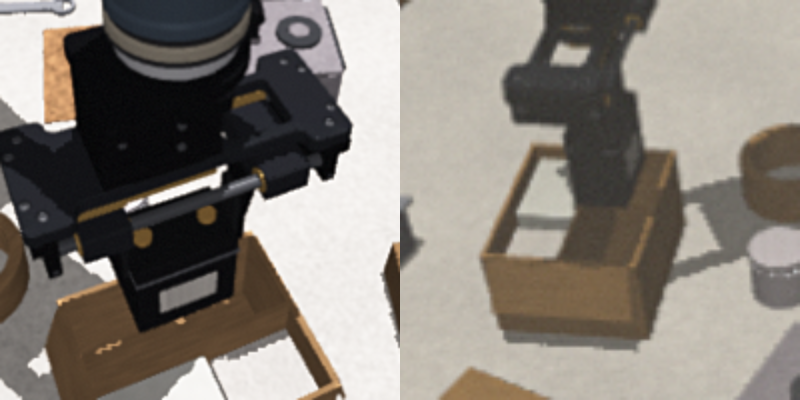

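>>> {"name": "carry_out", "arguments": {"moves": [[0.6, 0, 0, 0.15, 0, 0, 0], [0.6, 0, 0, 0.15, 0, 0, 0], [0.6, 0, 0, 0.15, 0, 0, 0]]}}

```text
time: 25.75
position: [0.4637, -0.3221, 0.1701]
tool_rot: [0.701, 0.096, -0.096, -0.7]
ft_force: [-0.1, 0.7, -2.5]
grip_width: 0.0692
```

```bash
python3 - <<'E'
from h import *
go([.4637,-.3219,.0633],.273)
E
```

```text
t 25.75 pos [ 0.4637 -0.3221  0.1701] w 0.0692 F [-0.1  0.7 -2.5] shift cm [1.000e-02 1.068e+01 2.000e-02] turn [0.0007 0.     0.0003]
```

>>> {"name": "carry_out", "arguments": {"moves": [[0.6, 0, 1, 0, 0, 0, 0], [0.6, 0, 2, 0, 0, 0, 0], [0.6, 0, 3, 0, 0, 0, 0], [0.6, 0, 3.5, 0, 0, 0, 0], [0.6, 0, 3.5, 0, 0, 0, 0]]}}

```text
time: 26.25
position: [0.463, -0.3215, 0.1335]
tool_rot: [-0.7, -0.096, 0.097, 0.701]
ft_force: [-0.7, 0.1, -3.2]
grip_width: 0.0699
```

>>> {"name": "carry_out", "arguments": {"moves": [[0.6, 0, 1, 0, 0, 0, 0], [0.6, 0, 2, 0, 0, 0, 0], [0.6, 0, 3, 0, 0, 0, 0], [0.6, 0, 4, 0, 0, 0, 0], [0.6, 0, 5, 0, 0, 0, 0], [0.6, 0, 5.5, 0, 0, 0, 0], [0.6, 0, 5.5, 0, 0, 0, 0]]}}

```text
time: 26.95
position: [0.4632, -0.3217, 0.0789]
tool_rot: [-0.7, -0.096, 0.097, 0.701]
ft_force: [0.5, 0.4, -2.8]
grip_width: 0.0698
```

```bash
python3 - <<'E'
from h import *
go([.4637,-.3219,.0633],.273)
a=robot.camera("side")[200:400,220:420,::-1];b=robot.camera("scene")[100:220,170:290,::-1]
cv2.imwrite("pics/o9.png",np.hstack([cv2.resize(a,(400,400)),cv2.resize(b,(400,400))]))
E
```

```text
t 26.95 pos [ 0.4632 -0.3217  0.0789] w 0.0698 F [ 0.5  0.4 -2.8] shift cm [ 0.04  1.56 -0.03] turn [-0.0012 -0.     -0.0007]
```

View pics/o9.png

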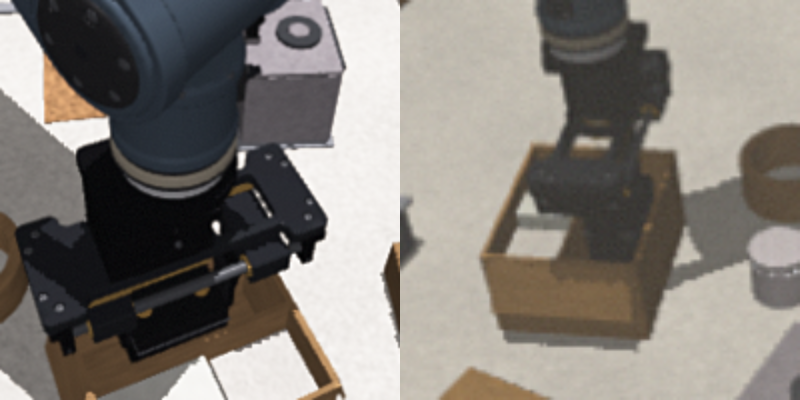

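>>> {"name": "carry_out", "arguments": {"moves": [[0.6, 0, 0.6, 0, 0, 0, 0], [0.6, 0, 1.1, 0, 0, 0, 0], [0.6, 0, 1.3, 0, 0, 0, 0], [0.6, 0, 1.4, 0, 0, 0, 0], [0.6, 0, 1.4, 0, 0, 0, 0], [0.6, 0, 1.4, 0, 0, 0, 0]]}}

```text
time: 27.65
position: [0.4638, -0.3223, 0.0661]
tool_rot: [0.701, 0.096, -0.096, -0.7]
ft_force: [0.5, -0.5, -3.1]
grip_width: 0.0696
```

>>> {"name": "carry_out", "arguments": {"moves": [[0.6, 0, 0.05, 0, 0, 0, 0], [0.6, 0, 0.1, 0, 0, 0, 0], [0.6, 0, 0.1, 0, 0, 0, 0], [0.6, 0, 0.1, 0, 0, 0, 0]]}}

```text
time: 28.05
position: [0.4637, -0.3222, 0.065]
tool_rot: [0.701, 0.096, -0.096, -0.7]
ft_force: [0.7, 0.3, -3.2]
grip_width: 0.0699
```

>>> {"name": "carry_out", "arguments": {"moves": [[0.6, 0, 0.05, 0, 0, 0, 0], [0.6, 0, 0.1, 0, 0, 0, 0], [0.6, 0, 0.1, 0, 0, 0, 0], [0.6, 0, 0.1, 0, 0, 0, 0]]}}

```text
time: 28.45
position: [0.4637, -0.3222, 0.064]
tool_rot: [0.701, 0.096, -0.096, -0.7]
ft_force: [0.5, -0.3, -3.7]
grip_width: 0.0697
```

>>> {"name": "carry_out", "arguments": {"moves": [[0.6, 0, 0.05, 0, 0, 0, 0], [0.6, 0, 0.1, 0, 0, 0, 0], [0.6, 0, 0.1, 0, 0, 0, 0], [0.6, 0, 0.1, 0, 0, 0, 0]]}}

```text
time: 28.85
position: [0.4637, -0.3222, 0.0633]
tool_rot: [0.701, 0.096, -0.096, -0.7]
ft_force: [-0.4, 1.0, 1.5]
grip_width: 0.0701
```

>>> {"name": "carry_out", "arguments": {"moves": [[0.6, 0, 0.05, 0, 0, 0, 0], [0.6, 0, 0.1, 0, 0, 0, 0], [0.6, 0, 0.1, 0, 0, 0, 0], [0.6, 0, 0.1, 0, 0, 0, 0]]}}

```text
time: 29.25
position: [0.4638, -0.3223, 0.0633]
tool_rot: [0.701, 0.096, -0.096, -0.7]
ft_force: [-1.7, 1.0, 8.6]
grip_width: 0.0698
```

The battery is on the bay floor: contact came at exactly the predicted height of 0.0633. I'll release it.

>>> {"name": "carry_out", "arguments": {"moves": [[0.6, 0, -0.05, 0, 0, 0, 0], [0.8, 0, -0.05, 0, 0, 0, 0], [1, 0, -0.05, 0, 0, 0, 0], [1, 0, -0.05, 0, 0, 0, 0], [1, 0, -0.05, 0, 0, 0, 0], [1, 0, -0.05, 0, 0, 0, 0]]}}

```text
time: 29.85
position: [0.4638, -0.3222, 0.0623]
tool_rot: [0.701, 0.096, -0.096, -0.7]
ft_force: [-0.2, -0.2, 0.2]
grip_width: 0.0861
```

>>> {"name": "carry_out", "arguments": {"moves": [[1, 0, -1, 0, 0, 0, 0], [1, 0, -2.5, 0, 0, 0, 0], [1, 0, -4.5, 0, 0, 0, 0], [1, 0, -7, 0, 0, 0, 0], [1, 0, -10, 0, 0, 0, 0], [1, 0, -13, 0, 0, 0, 0], [1, 0, -16, 0, 0, 0, 0], [1, 0, -18, 0, 0, 0, 0], [1, 0, -19, 0, -1, 0, 0], [1, 0, -19, -2.5, 0, 0, 0], [1, 0, -19, -2.5, 0, 0, 0], [1, 0, -19, -2.5, 0, 0, 0]]}}

```text
time: 31.05
position: [0.4707, -0.3472, 0.2531]
tool_rot: [0.702, 0.096, -0.095, -0.7]
ft_force: [-0.1, -0.7, 0.0]
grip_width: 0.0869
```

```bash
python3 - <<'E'
from h import *
go([.4637,-.3219,.25],.273)
c=wpic("w8"); a=cv2.imread("pics/w8_raw.png"); cv2.imwrite("pics/w8c.png",cv2.resize(a[60:240,210:420],None,fx=3,fy=3,interpolation=cv2.INTER_CUBIC))
s=robot.camera("side")[:,:,::-1]; b=robot.camera("scene")[:,:,::-1]; cv2.imwrite("pics/side9.png",s); cv2.imwrite("pics/scene9.png",b)
E
```

```text
t 31.05 pos [ 0.4707 -0.3472  0.2531] w 0.0869 F [-0.1 -0.7  0. ] shift cm [0.   0.3  2.63] turn [ 0.0028 -0.0013  0.001 ]
```

View pics/w8c.png

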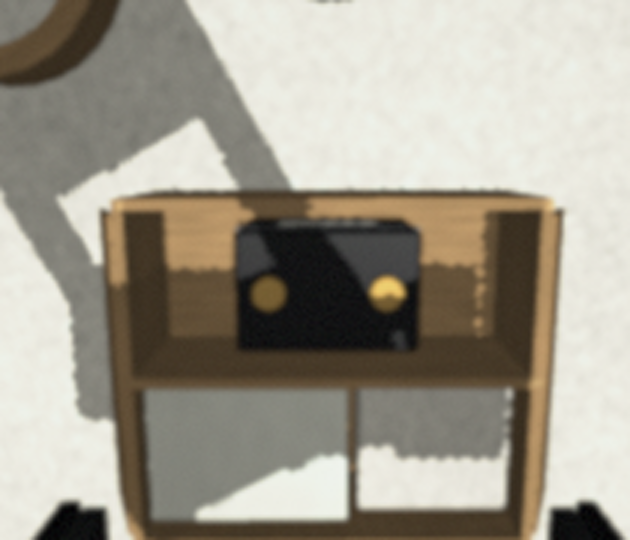

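View pics/side9.png

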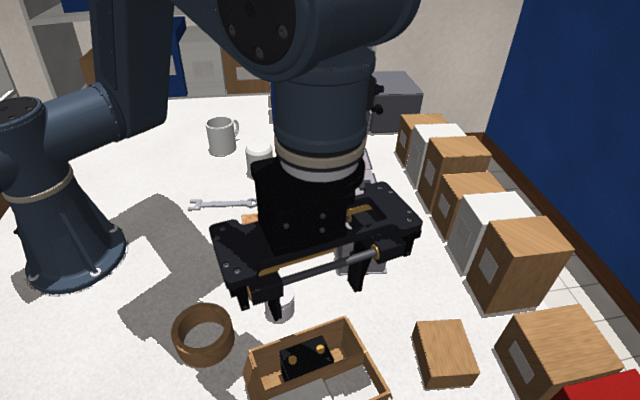

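View pics/scene9.png

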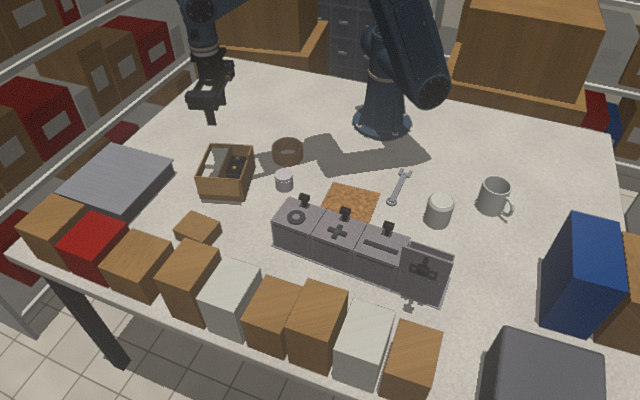

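```bash
python3 - <<'E'
from h import *
c=wcam("w8")
t=onz(c,crop([[268,294],[388,293]],(210,60),3),.082); print(np.round(t,4),t.mean(0),np.linalg.norm(t[1]-t[0]),np.arctan2(*(t[1]-t[0])[1::-1]))
k=onz(c,crop([[238,231],[418,231],[418,349],[239,349]],(210,60),3),.078); print(np.round(k,4).tolist(),np.linalg.norm(k[1]-k[0]),np.linalg.norm(k[2]-k[3]),np.linalg.norm(k[3]-k[0]))
a=cv2.imread("pics/scene0.png").astype(int);b=cv2.imread("pics/scene9.png").astype(int)
for n,(x,y,w,h) in dict(filter=(420,185,40,48),piston=(270,165,28,30),lids=(270,190,130,75)).items():
    print(n,np.abs(a-b)[y:y+h,x:x+w].mean().round(2))
cv2.imwrite("pics/cmp.png",np.vstack([np.hstack([cv2.resize(i[160:240,265:465].astype(np.uint8),None,fx=4,fy=3.5)]) for i in (a,b)]))
E
```

```text
[[ 0.4412 -0.3283  0.082 ]
 [ 0.4841 -0.316   0.082 ]] [ 0.46265777 -0.32214846  0.082     ] 0.04455207863400228 0.2798393611294091
[[0.4246, -0.3093, 0.078], [0.4886, -0.2915, 0.078], [0.5017, -0.334, 0.078], [0.4357, -0.3524, 0.078]] 0.06643393955288714 0.06843418691177106 0.044478260874341966
filter 7.71
piston 12.69
lids 5.46
```

View pics/cmp.png

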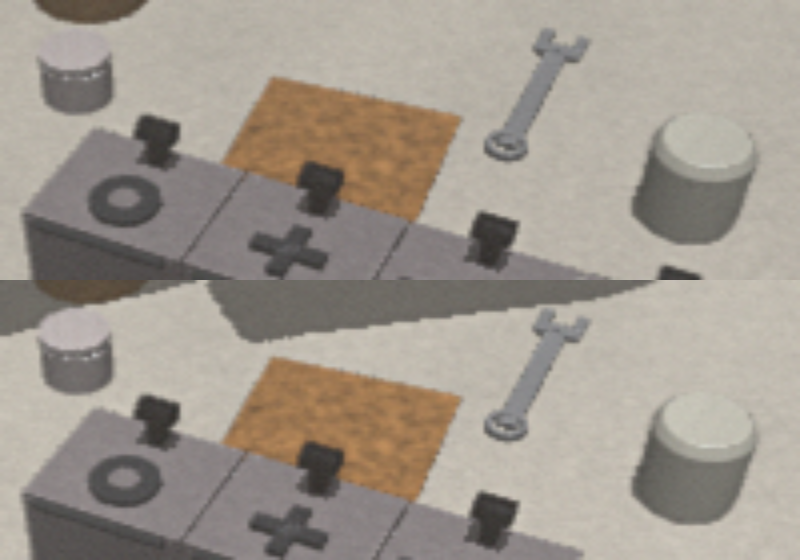

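The before and after pictures match: filter, piston and the three other lids are unmoved. The terminal spacing of 44.6 mm at z = 0.082 agrees with the 44.4 mm measured in the bin, so the battery is standing flat in the bay. Handing in.

```bash
python3 -c "
from rig import robot
print(robot.hand_in(), robot.get_obs()['time'])"
```

```text
the job is handed in; nothing more can be done
the job is handed in; nothing more can be done
```

The battery is in the carton's empty bay, standing upright on the floor with terminals up. I handed the job in just after 31 s on the clock.

**What I did:**
- I opened the battery bin's lid to about 1.75 rad, lifted the battery out by its broad sides and stood it on the cork mat.
- I let go, turned the gripper 90°, took the battery by its two ends and lowered it into the bay.
- Contact with the bay floor came at the predicted height. I released it there and moved the gripper clear, with the open fingers about 15 cm above the battery.

**Last checks:**
- **Position:** the battery's centre is at (0.463, -0.322), within about 1 mm of the measured bay centre. Its yaw matches the bay's to within about 0.01 rad.
- **Upright:** the terminal spacing measured at standing height was 44.6 mm, against 44.4 mm measured in the bin.
- **Bystanders and other bins:** in the scene camera's before and after pictures the oil filter, the piston and the three other lids look the same by eye. The pixel differences there were not zero (5 to 13 levels); I put that down to the changed light and shadow, but did not check it further.
- **Forces:** the highest I read was about 17 N, when setting the battery on the mat. Readings come only at the end of each move call.

**Slip and disagreement:**
- One row of the final retreat held a typing error, a 1 rad tilt. The limits cut it to at most 8.6°, high above the carton, and I saw no contact from it.
- The fixed cameras and the wrist camera disagreed by 3 to 6 mm on the bins and the bay. I used the wrist camera's values.

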